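# Square up a switch stand, drop its kickstand and hold the frame upright

## Task

Push the loose switch stand's foot plate square and flush into the corner of the aluminium fence, then, with the frame still leaning back, flip its red kickstand over centre until it is fully down. Then take the frame by the orange bar at its top, raise it upright and finish while holding it there in the grip, with the foot plate still flat and flush in the corner. Leave the other things on the bench where they are.

Things in the scene. Friction and masses are not known exactly. Their poses are not given: they have to be found in the camera images.
- fence: aluminium fence fixed to the bench: two rails 20 mm tall, 18 mm thick, making an inside corner. Origin: that corner, at bench height; x away from the robot, y to its left, z up (turned up to 0.2 rad). The far rail's face is the plane x = 0, from y = 0 to 145 mm; the right rail's face is the plane y = 0, from x = 0 to -165 mm. The stand belongs in x < 0, y > 0
- stand: loose stand, about 0.85 kg (a push of up to 16 N slides it). Its foot is a dark plate 150 (x) x 140 (y) x 16 mm; origin at the centre of its underside, axes as the fence's when square in it (+x edge against the far rail, -y edge against the right rail; seated origin at fence x = -75, y = +70 mm). It carries the blue tilting frame, with the kickstand on its right (-y) side
- foot_far_right (a point): corner of the foot plate at stand x = +75, y = -70 mm, z = 8 mm
- foot_far_left (a point): corner of the foot plate at stand x = +75, y = +70 mm, z = 8 mm
- foot_near_right (a point): corner of the foot plate at stand x = -75, y = -70 mm, z = 8 mm
- frame_hinge (a point): middle of the tilting frame's hinge, which runs along the stand's y at stand x = -30, z = 39 mm. The blue frame is 76 mm wide, 152 mm tall, with a cream and black switch on its far side and the orange bar at its top
- frame (a joint): tilting frame's hinge, rad: 0 = leaning back (+x of the stand) on its rubber stop, as at the start; 0.35 = upright; 0.65 = limit of leaning forward (-x, towards the robot). It turns freely; raising it takes about 1 N at the bar. Let go anywhere near upright it falls back on its stop
- grip_bar: orange roller bar (a sleeve that turns freely on its axle) along the stand's y at the top of the frame, 14 mm thick, free length 56 mm between the two posts, 145 mm from the frame's hinge; origin at its centre. Leaning back it is at stand x = +20, z = 175 mm; upright at x = -30, z = 184 mm. Below it the frame is open for 35 mm. Gripped, it lets the frame tilt freely
- kickstand (a joint): red kickstand's hinge on the frame, rad: 0 = folded up (as at the start: the leg leans 0.5 rad past vertical towards the robot, -x of the stand, on a stop), 3.05 = fully down, its foot just over the small rubber pad on the plate. It swings up over centre (vertical, at 0.5 while the frame leans), over the far side (+x) and down. No spring: its weight holds it at either end and past centre it drops by itself; under 1 N at the tab moves it
- kickstand_pivot (a point): pivot of the kickstand, on the frame's right side, 70 mm up the frame from its hinge; with the frame leaning back it is at stand x = -6, y = -55, z = 105 mm; its axis runs along the stand's y
- kickstand_tab (a point): middle of the yellow toe tab, a round peg 10 mm thick that sticks out of the red leg to the stand's right (stand y = -59 to -89 mm), 75 mm from the pivot. The leg is 90 mm long and 10 mm wide, with a rubber foot of 8 mm radius
- mug: white mug, 80 mm wide, 95 mm tall; origin at the centre of its underside; leave it where it is
- screwdriver: blue-handled screwdriver lying on the bench, origin under its middle; leave it where it is
- block: black block 60 x 50 x 60 mm; origin at the centre of its underside; leave it where it is
- strip: cream terminal strip 150 x 30 x 28 mm; origin at the centre of its underside; leave it where it is
- knob0: loose white round switch knob, 32 mm wide, 14 mm tall; leave it where it is
- knob1: another such knob; leave it where it is
- knob2: another such knob; leave it where it is

How it is judged:
By the outcome, as a careful person would: the job done as asked, in the order asked, and still so for the second after the job is handed in, while the arm keeps its last pose, push and grip.
It also fails if it takes over 72 s, if anything falls off the work surface, if the arm or the gripper's body presses on something with over 40 N, if the wrist force passes 120 N, or if a joint passes its speed limit or range.

## Robot

A 6-joint arm with a two-finger parallel gripper is mounted at the origin on the work surface. World frame = base frame: x ahead of the robot, y to its left, z up, the work surface at z = 0. Lengths are in m, angles in rad, forces in N, time in s.
With the tool pointing down it reaches from about 0.4 to 0.825 m from the base axis. Payload 7 kg.
Tool frame: the origin (TCP) lies on the centre line of the jaws, within the pads' length; the fingertips stand 25 mm ahead of it and the grasp point (between the pads) lies 6 mm ahead of it; z points along the fingers, y is the direction in which the jaws open and shut (so a half turn about z gives the same grasp; the last joint's range is limited). The gripper opens to 88 mm and grips with 3 to 60 N. Pads are 19 mm wide; open, the fingers measure 130 mm over their backs; the gripper's body (78 mm by 193 mm) begins 47 mm behind the grasp point.
Start: joints at [-0.95, 0.359, 0.012, 0, -1.224, -0.288], TCP at [0.22, -0.638, 0.252] pointing down, gripper open.
Joint ranges: [-3.07, 3.07], [-1.43, 2.12], [-1.02, 1.25], [-3.03, 1.67], [-3.05, -0], [-3.03, 3.03]. Speed limits (rad/s): [2.39, 2.39, 3.01, 3.14, 3.14, 3.14].

## Interface

Orientations are given as [roll, pitch, yaw] about the fixed x, y, z axes, in that order (R = Rz(yaw) Ry(pitch) Rx(roll)).
In Python, from station import * gives the robot as it stands. The module is installed in compiled form; this text tells all that it offers.
- The arm moves only by the tool step_arm, never from a script. Its argument "commands" is text: rows parted by semicolons, each of 6 numbers parted by spaces: the shift along the tool's x, y, z in mm, then the turn, a rotation vector about the tool's x, y, z in rad. A call has 1 to 8 rows; each row shifts and turns the commanded pose from where the row before left it, along the tool's axes as they then stand; what a row does not reach is not made up. A row lasts 1/8 s, in which the tool goes at most 62.5 mm and 10.7 degrees, less where a joint would pass 70% of its speed; a pose out of reach is approached as far as the arm can. A call is refused whole if a number of a shift passes 62.5 or a number of a turn 0.188, either way. A call with a gripper value outside its range is refused whole. "jaw" is the finger opening in mm, from 0 to 87.6, set as the call begins (left out, the last holds). The fingers move at their own pace and stop on an object; "grip_force" is the grip in N (left out, the last holds). Time passes only in rows, so rows that do not move let the fingers close. It gives the time, the measured TCP pose, the force and the opening at its end, in the units of the state.
- get_state(): the state, without advancing time (a new reading comes with each control period).
- grab_frame(name): name is "side" or "top" or "wrist"; returns a dict with "frame" (480x640x3 uint8, red, green, blue), "fovy" (degrees; the focal length in pixels is half the picture's height over the tangent of half this angle, whatever the lens; pixels are square), "cx", "cy" (the principal point, pixels), "k1" (the pictures are not rectified: a ray, as slopes to the right and down, at radius r is drawn at 1 + k1 r^2 times it, then the intrinsics apply), "rvec" (rotation vector, rad) and "tvec" (3), from world to camera coordinates, as OpenCV has them; the wrist camera has in their place "tool_from_camera" (4x4, takes a point from camera to tool coordinates, whose origin is the TCP and whose axes are the flange's). Camera axes: x right, y down, z forward; pixel columns grow to the right and rows downward; lengths in m; the calibration is good to about 2 mm. A picture is of the moment at which its call begins: read the wrist's pose just before it. There is no depth.
- job_done(): hands the job in, once; it reports no verdict.
Trained networks look in a picture, given as the dict that the camera call returned (one of the last four; its "shot" number tells which), for a name from the list of things; names that differ only in an ending like _2 or _b are one class to them, and where a whole thing is asked for, a point or a joint stands for the part that bears it (a point fixed in the world has none). Each returns a list of dicts, best first, with "conf" (0 to 1); they miss things now and then, are a little off and sometimes report something else, mostly with a low value. They report only what shows in the picture. A call takes as long as a camera call.
- recognise(picture, name): "pixel" ([column, row] in pixels, amid what is visible of it).
The state is a dict: "t": time; "q": joint angles; "qd": joint speeds; "joint_efforts": joint torques, N m; "eef_pos": TCP position; "ee_rot": TCP orientation; "force": force on the tool from outside, world axes, zero at the start; "moment": the same for the moment, N m; "width": finger opening in m.
Only numpy, scipy, OpenCV 4.12 (cv2) and the standard library are available. Lean on these libraries where they do the work, as an engineer would, in place of code of your own. Each camera call takes 0.05 s, during which the arm holds its last target.

## Working session

There is one attempt and no reset: what is moved stays moved. The work goes in short steps, Python scripts to look and compute and a tool call to move; the robot and the scene stay as the last step left them, time stands still between calls to the robot, and variables do not carry over. Pictures are saved under pics/ and viewed, and the job is handed in when it is done.

Besides the shell and the picture viewer there is one more tool, called after ">>>" by a JSON object that holds its "name" and its "arguments". step_arm: Moves the arm, as the interface text tells. Its arguments: {"type":"object","properties":{"commands":{"type":"string"},"jaw":{"type":"number"},"grip_force":{"type":"number"}},"required":["commands"]}

```bash
mkdir -p pics; ls; cat > h.py <<'E'
from station import *
import numpy as np, cv2
from scipy.spatial.transform import Rotation as R
def K(p):
    f=240/np.tan(np.radians(p["fovy"])/2); return np.array([[f,0,p["cx"]],[0,f,p["cy"]],[0,0,1.]])
def D(p): return np.array([p["k1"],0,0,0,0.])
def ext(p,st=None):
    if "rvec" in p:
        return R.from_rotvec(np.ravel(p["rvec"])).as_matrix(), np.ravel(p["tvec"])
    Tt=np.eye(4); Tt[:3,:3]=R.from_euler('xyz',st["ee_rot"]).as_matrix(); Tt[:3,3]=st["eef_pos"]
    M=np.linalg.inv(Tt@np.array(p["tool_from_camera"])); return M[:3,:3],M[:3,3]
def proj(p,X,st=None):
    Rm,t=ext(p,st); return cv2.projectPoints(np.atleast_2d(np.array(X,float)),cv2.Rodrigues(Rm)[0],t,K(p),D(p))[0].reshape(-1,2)
def onz(p,px,z,st=None):
    Rm,t=ext(p,st); u=cv2.undistortPoints(np.array([[px]],float),K(p),D(p)).ravel()
    d=Rm.T@np.array([u[0],u[1],1]); c=-Rm.T@t; return c+d*(z-c[2])/d[2]
def save(p,n): cv2.imwrite("pics/"+n+".png",cv2.cvtColor(p["frame"],cv2.COLOR_RGB2BGR))
E
python3 - <<'E'
from h import *
s=get_state(); print(s)
for n in ["side","top","wrist"]:
    p=grab_frame(n); save(p,n+"0"); print(n,{k:v for k,v in p.items() if k!="frame"})
    for o in ["fence","stand","foot_far_right","foot_far_left","foot_near_right","frame_hinge","grip_bar","kickstand_pivot","kickstand_tab","mug","screwdriver","block","strip","knob0"]:
        r=recognise(p,o)
        print(o,[(np.round(x["pixel"]).tolist(),round(x["conf"],2)) for x in r[:3]])
E
```

```text
pics
{'t': 0.0, 'q': array([-9.49886379e-01,  3.59359150e-01,  1.10620000e-02, -3.34281636e-04,
       -1.22410628e+00, -2.88089198e-01]), 'qd': array([ 0.00160121, -0.00206912, -0.0001857 , -0.00092241,  0.00066963,
        0.00067788]), 'joint_efforts': array([-3.16729136e-03, -5.82723498e+01,  2.93035322e+01,  6.99691236e+00,
        6.65183121e-03, -1.39541976e-04]), 'eef_pos': array([ 0.22034813, -0.63754663,  0.25064482]), 'ee_rot': array([ 3.13996249e+00, -1.55356155e-04, -2.80888561e+00]), 'force': array([0.06178196, 0.76770346, 0.17356168]), 'moment': array([ 0.00987031,  0.01499982, -0.006395  ]), 'width': 0.08744748373364501}
side {'fovy': 52.14927965752443, 'cx': 322.2647706710945, 'cy': 243.34189637869576, 'k1': -0.13885124370619836, 'rvec': array([ 0.78437937, -2.63644657,  1.05525068]), 'tvec': array([0.44490188, 0.29470623, 1.04251015]), 'shot': 1}
fence [([288.0, 231.0], 0.75), ([413.0, 196.0], 0.65)]
stand [([313.0, 253.0], 0.61), ([313.0, 231.0], 0.16)]
foot_far_right [([310.0, 259.0], 0.56)]
foot_far_left [([314.0, 254.0], 0.91), ([415.0, 196.0], 0.63)]
foot_near_
[... 1221 characters left out ...]
0.66), ([438.0, 288.0], 0.49)]
wrist {'fovy': 64.75218278288884, 'cx': 316.29269906074876, 'cy': 242.6236458748802, 'k1': -0.00901200575322431, 'tool_from_camera': array([[-4.44194110e-04, -9.53089561e-01, -3.02688109e-01,
         8.15974835e-02],
       [ 9.99999342e-01, -1.03197595e-04, -1.14255320e-03,
         2.87297702e-04],
       [ 1.05771884e-03, -3.02688417e-01,  9.53088980e-01,
        -1.31926916e-01],
       [ 0.00000000e+00,  0.00000000e+00,  0.00000000e+00,
         1.00000000e+00]]), 'shot': 3}
fence []
stand []
foot_far_right []
foot_far_left []
foot_near_right []
frame_hinge []
grip_bar []
kickstand_pivot []
kickstand_tab []
mug []
screwdriver []
block []
strip []
knob0 []
```

View pics/side0.png

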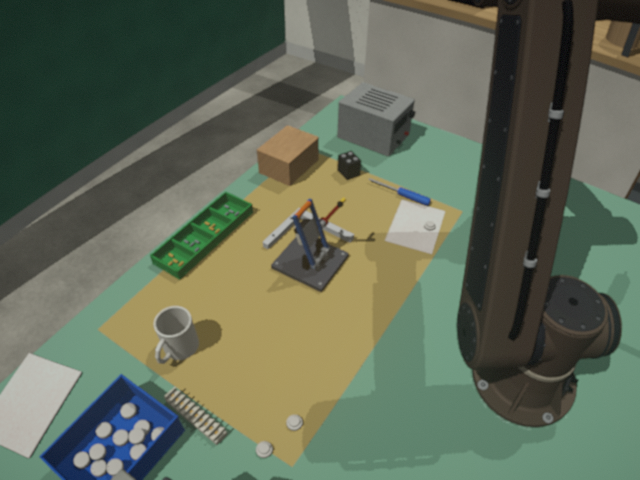

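View pics/top0.png

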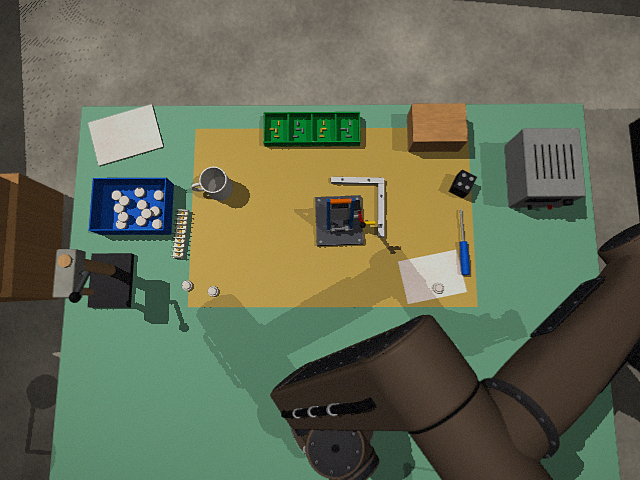

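```bash
python3 - <<'E'
import cv2
a=cv2.imread("pics/top0.png")[140:300,260:460]; cv2.imwrite("pics/top0c.png",cv2.resize(a,None,fx=4,fy=4,interpolation=cv2.INTER_CUBIC)[:600])
a=cv2.imread("pics/side0.png")[130:330,210:460]; cv2.imwrite("pics/side0c.png",cv2.resize(a,None,fx=3,fy=3,interpolation=cv2.INTER_CUBIC))
E
```

```text
(no output)
```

View pics/top0c.png

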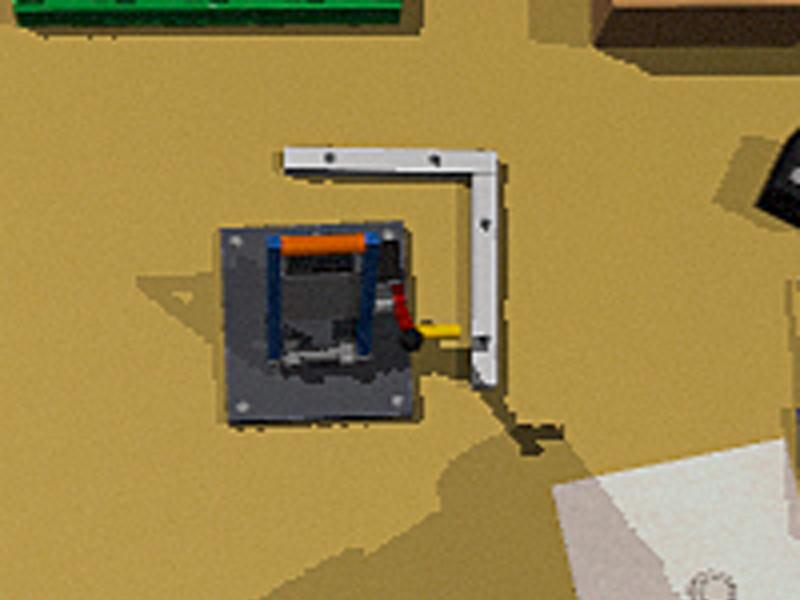

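View pics/side0c.png

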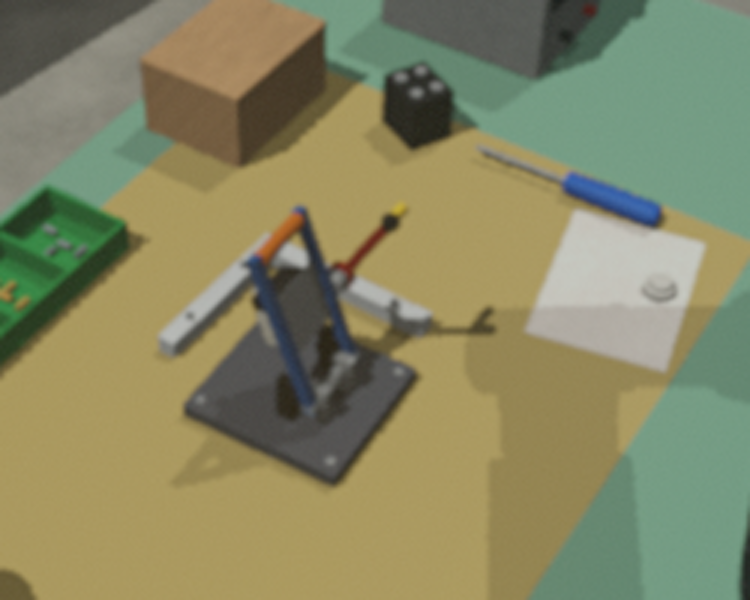

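```bash
python3 - <<'E'
from h import *
p=grab_frame("top"); s=get_state()
c=lambda u,v:((u+.5)/4-.5+260,(v+.5)/4-.5+140)
for n,px,z in [("FL",(219,229),.016),("FR",(405,222),.016),("NR",(411,417),.016),("NL",(229,424),.016),("fc",(472,173),.02),("fl",(285,168),.02),("fr",(472,386),.02),("farR outer",(497,152),.02),("farL outer",(284,149),.02),("rightend outer",(497,386),.02),("barL",(281,243),.175),("barR",(365,243),.175),("tab end",(460,331),.175),("tab start",(420,329),.175)]:
    print(n,np.round(onz(p,c(*px),z)*1000,1))
print(ext(p)[0].T@-ext(p)[1])
E
```

```text
FL [652.3  51.5  16. ]
FR [657.5 -90.5  16. ]
NR [507.  -92.9  16. ]
NL [501.8  43.7  16. ]
fc [ 694.9 -141.9   20. ]
fl [699.2   1.   20. ]
fr [ 529.9 -138.6   20. ]
farR outer [ 711.4 -161.3   20. ]
farL outer [714.2   1.7  20. ]
rightend outer [ 529.9 -157.3   20. ]
barL [602.2   6.8 175. ]
barR [602.1 -49.8 175. ]
tab end [ 541.6 -112.6  175. ]
tab start [543.  -85.9 175. ]
[0.30265867 0.02723025 1.39674692]
```

The top view puts the plate at about x 502–657, y −93…+50 mm, with the fence corner near (695, −142). The kickstand leg leans towards the robot. I'll turn the tool and go to a viewing pose.

>>> {"name": "step_arm", "arguments": {"commands": "0 0 -15 0 0 0.179; 0 0 -15 0 0 0.179; -21 43 -6 0 0 0; -21 43 -6 0 0 0; -21 43 -6 0 0 0; -21 43 -6 0 0 0; -21 43 -6 0 0 0; -21 43 -6 0 0 0", "jaw": 87}}

```text
t: 3.3
eef_pos: [0.3534, -0.3818, 0.318]
ee_rot: [-3.141, 0.001, 3.116]
force: [0.8, 0.1, 0.4]
width: 0.0869
```

>>> {"name": "step_arm", "arguments": {"commands": "-21 43 -6 0 0 0; -21 43 -6 0 0 0; -21 43 -6 0 0 0; -21 43 -6 0 0 0; -21 43 -6 0 0 0; -21 43 -6 0 0 0; -21 43 -6 0 0 0; -10 30 0 0 0 0"}}

```text
t: 4.3
eef_pos: [0.5192, -0.0544, 0.36]
ee_rot: [3.141, 0.001, 3.118]
force: [0.6, 0.1, -0.6]
width: 0.0871
```

```bash
cat > look.py <<'E'
import sys
from h import *
s=get_state(); p=grab_frame("wrist"); save(p,sys.argv[1]); import pickle; pickle.dump((s,{k:v for k,v in p.items() if k!='frame'}),open("pics/"+sys.argv[1]+".pkl","wb"))
print(s["t"],np.round(s["eef_pos"]*1000,1),np.round(s["ee_rot"],3),np.round(s["force"],1),s["width"])
E
python3 look.py w1
```

```text
4.3 [519.2 -54.4 360. ] [3.141e+00 1.000e-03 3.118e+00] [ 0.6  0.1 -0.6] 0.08713905511707862
```

View pics/w1.png

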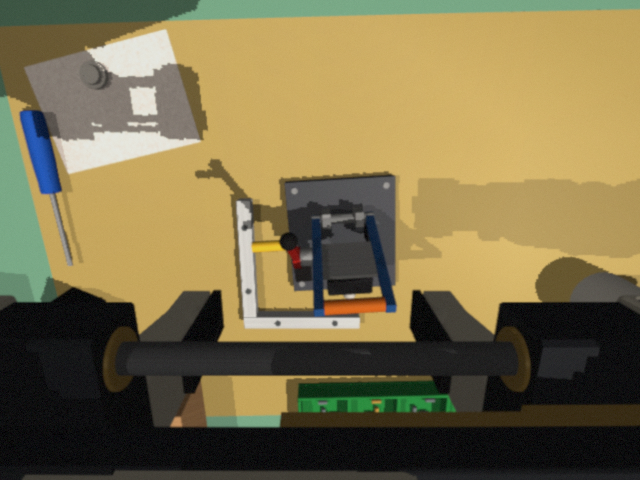

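```bash
python3 - <<'E'
import cv2
a=cv2.imread("pics/w1.png")[165:335,220:420]; cv2.imwrite("pics/w1c.png",cv2.resize(a,None,fx=3.5,fy=3.5,interpolation=cv2.INTER_CUBIC))
E
```

```text
(no output)
```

View pics/w1c.png

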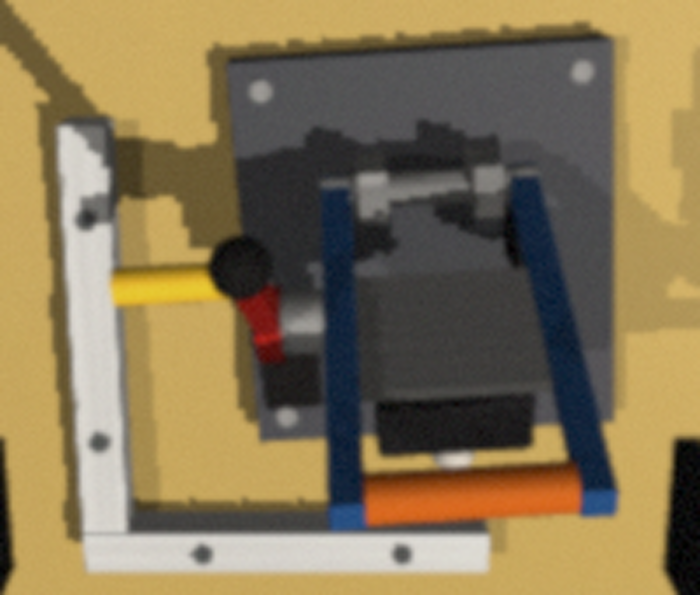

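```bash
cat > m.py <<'E'
from h import *
import pickle
E
python3 - <<'E'
from m import *
s,p=pickle.load(open("pics/w1.pkl","rb"))
c=lambda u,v:((u+.5)/3.5-.5+220,(v+.5)/3.5-.5+165)
P={}
for n,px,z in [("NR",(229,62),.016),("NL",(612,40),.016),("FR",(260,438),.016),("FL",(614,418),.016),("corner",(130,533),.02),("far left end",(488,533),.02),("right near end",(111,125),.02),("tab tip",(113,290),.171),("tab base",(212,284),.171),("barR",(366,500),.175),("barL",(580,487),.175)]:
    P[n]=onz(p,c(*px),z,s)*1000; print(n,np.round(P[n],1))
a=lambda q,w:np.arctan2(*(P[w]-P[q])[[1,0]])
print("fence yaw",a("right near end","corner"),a("corner","far left end")-np.pi/2)
print("stand yaw",a("NR","FR"),a("NL","FL"),a("NR","NL")-np.pi/2,a("FR","FL")-np.pi/2)
E
```

```text
NR [508.7 -93.2  16. ]
NL [504.2  43.9  16. ]
FR [656.4 -88.3  16. ]
FL [651.2  50.3  16. ]
corner [ 694.7 -141.7   20. ]
far left end [698.1   1.1  20. ]
right near end [ 529.7 -136.6   20. ]
tab tip [ 542.8 -112.3  171. ]
tab base [541.8 -86.9 171. ]
barR [601.9 -48.8 175. ]
barL [599.4   7.9 175. ]
fence yaw -0.030833742019375106 -0.02423929803401781
stand yaw 0.03290456113883809 0.04338455261828727 0.03296673872983624 0.03708590688186231
```

>>> {"name": "step_arm", "arguments": {"commands": "30 16 0 0 0 0; 30 16 0 0 -0.175 0; 0 0 0 0 -0.175 0; 12.5 0 34.3 0 0 0; 12.5 0 34.3 0 0 0; 12.5 0 34.3 0 0 0; 12.5 0 34.3 0 0 0; 0 0 0 0 0 0"}}

```text
t: 5.35
eef_pos: [0.4575, -0.0238, 0.2114]
ee_rot: [-3.139, 0.346, 3.117]
force: [0.2, -1.2, 0.4]
width: 0.0866
```

```bash
cat > d.py <<'E'
# delta in tool axes (mm) to world TCP target
import sys
from h import *
s=get_state(); M=R.from_euler('xyz',s["ee_rot"]).as_matrix(); t=np.array([float(v) for v in sys.argv[1:4]])
print("pos",np.round(s["eef_pos"]*1000,1),np.round(s["ee_rot"],3),"F",np.round(s["force"],1)); print("delta tool",np.round(M.T@(t-s["eef_pos"]*1000),1)); print("axes\n",np.round(M,3))
E
python3 d.py 461 -24 31
```

```text
pos [457.5 -23.8 211.4] [-3.139  0.346  3.117] F [ 0.2 -1.2  0.4]
delta tool [ 57.8   0.4 171. ]
axes
 [[-0.941  0.026  0.339]
 [ 0.023  1.    -0.011]
 [-0.339 -0.002 -0.941]]
```

>>> {"name": "step_arm", "arguments": {"commands": "11 0 34 0 0 0; 11 0 34 0 0 0; 11 0 34 0 0 0; 11 0 34 0 0 0; 8 0 20 0 0 0; 5 0 14 0 0 0; 0 0 0 0 0 0"}}

```text
t: 6.22
eef_pos: [0.4847, -0.0331, 0.0672]
ee_rot: [3.103, 0.286, 3.117]
force: [0.1, -0.0, -0.2]
width: 0.0868
```

```bash
python3 d.py 490 -24 31; python3 look.py w2
```

```text
pos [484.7 -33.1  67.2] [3.103 0.286 3.117] F [ 0.1 -0.  -0.2]
delta tool [ 5.3  7.9 36.5]
axes
 [[-0.959  0.013  0.283]
 [ 0.023  0.999  0.032]
 [-0.283  0.037 -0.959]]
6.225 [484.7 -33.1  67.2] [3.103 0.286 3.117] [ 0.1 -0.  -0.2] 0.08684216155676497
```

View pics/w2.png

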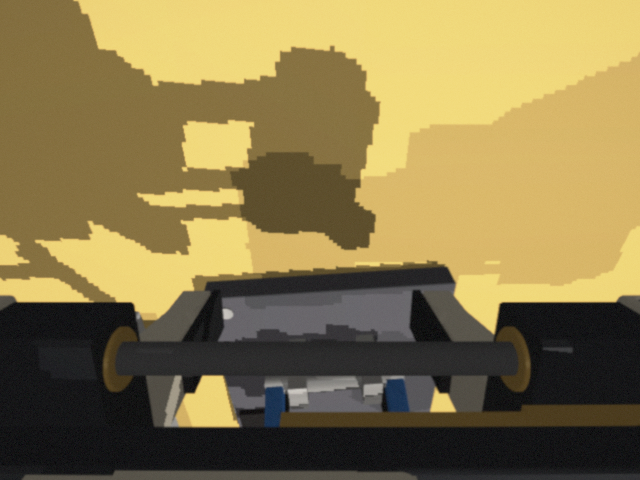

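```bash
python3 -c "
from h import *
print(np.round(get_state()['q'],3))"
```

```text
[ 0.348  0.135 -1.015  0.448 -0.154 -2.371]
```

```bash
cat > rot.py <<'E'
# rotvec in tool axes to target euler; world delta to target in the tool axes now
import sys
from h import *
s=get_state(); M=R.from_euler('xyz',s["ee_rot"]); T=R.from_euler('xyz',[float(v) for v in sys.argv[1:4]])
print(np.round((M.inv()*T).as_rotvec(),3), np.round(s["ee_rot"],3)); print("target axes\n",np.round(T.as_matrix(),3))
if len(sys.argv)>4:
    t=np.array([float(v) for v in sys.argv[4:7]]); d=t-s["eef_pos"]*1000
    print("pos",np.round(s["eef_pos"]*1000,1),"delta now-axes",np.round(M.as_matrix().T@d,1),"target-axes",np.round(T.as_matrix().T@d,1))
E
python3 rot.py 3.1416 0.1 3.115 470 30 100
```

```text
[0.039 0.187 0.006] [3.103 0.287 3.118]
target axes
 [[-0.995  0.027  0.1  ]
 [ 0.026  1.    -0.003]
 [-0.1   -0.    -0.995]]
pos [484.5 -33.   67.6] delta now-axes [  6.2  64.  -33.2] target-axes [ 12.9  62.6 -33.9]
```

>>> {"name": "step_arm", "arguments": {"commands": "0 0 -20 0 0 0; 0 0 -20 0.02 0.094 0.003; 0 0 -10 0.02 0.094 0.003; 0 20 0 0 0 0; 0 20 0 0 0 0; 0 20 0 0 0 0; 0 0 0 0 0 0"}}

```text
t: 7.15
eef_pos: [0.4725, 0.0267, 0.1162]
ee_rot: [3.141, 0.1, 3.117]
force: [-0.1, -1.5, 0.1]
width: 0.0869
```

```bash
python3 rot.py 3.1416 0.1 3.115 472 30 60;python3 -c "
from h import *
print(np.round(get_state()['q'],3))"
```

```text
[ 0.001 -0.     0.002] [3.141 0.1   3.117]
target axes
 [[-0.995  0.027  0.1  ]
 [ 0.026  1.    -0.003]
 [-0.1   -0.    -0.995]]
pos [472.5  26.7 116.2] delta now-axes [ 6.2  3.3 55.8] target-axes [ 6.2  3.3 55.8]
[ 0.514  0.112 -0.711  0.082 -0.664 -2.172]
```

>>> {"name": "step_arm", "arguments": {"commands": "3 2 30 0 0 0; 3 1 26 0 0 0; 2 0 20 0 0 0; 1 0 10 0 0 0; 0 0 0 0 0 0"}}

```text
t: 7.78
eef_pos: [0.4716, 0.0281, 0.0285]
ee_rot: [-3.141, 0.097, 3.115]
force: [-0.1, -0.1, 1.2]
width: 0.087
```

```bash
python3 rot.py 3.1416 0.1 3.115 490 30 30;python3 -c "
from h import *
print(np.round(get_state()['q'],3),get_state()['force'])"; python3 look.py w3
```

```text
[-0.001 -0.003  0.   ] [-3.141  0.097  3.115]
target axes
 [[-0.995  0.027  0.1  ]
 [ 0.026  1.    -0.003]
 [-0.1   -0.    -0.995]]
pos [471.6  28.1  28.5] delta now-axes [-18.4   2.4   0.3] target-axes [-18.4   2.4   0.3]
[ 0.516  0.266 -0.824  0.131 -0.401 -2.232] [-0.08085231 -0.10756591  1.16099525]
7.775 [471.6  28.1  28.5] [-3.141  0.097  3.115] [-0.1 -0.1  1.2] 0.08695752818218457
```

View pics/w3.png

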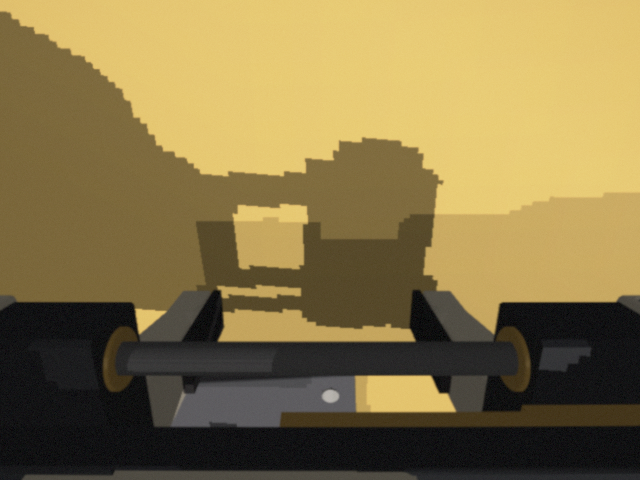

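>>> {"name": "step_arm", "arguments": {"commands": "-8 0 0.8 0 0 0; -8 0 0.8 0 0 0; -6 0 0.6 0 0 0; -6 0 0.6 0 0 0; -6 0 0.6 0 0 0; -6 0 0.6 0 0 0"}}

```text
t: 8.57
eef_pos: [0.5105, 0.0264, 0.028]
ee_rot: [-3.14, 0.095, 3.114]
force: [-5.3, 0.9, 4.0]
width: 0.0868
```

>>> {"name": "step_arm", "arguments": {"commands": "-5 0 0.5 0 0 0; -5 0 0.5 0 0 0; -4 0 0.4 0 0 0; -2 0 0.2 0 0 0"}}

```text
t: 9.07
eef_pos: [0.5268, 0.0262, 0.0279]
ee_rot: [-3.14, 0.095, 3.114]
force: [-5.6, 0.7, 3.2]
width: 0.0869
```

```bash
python3 - <<'E'
from h import *
p=grab_frame("top"); save(p,"top2")
a=p["frame"][140:280,260:440,::-1]; cv2.imwrite("pics/top2c.png",cv2.resize(a,None,fx=4,fy=4,interpolation=cv2.INTER_CUBIC))
print(get_state()['force'])
E
```

```text
[-2.98662734 -1.34926527  0.97238919]
```

View pics/top2c.png

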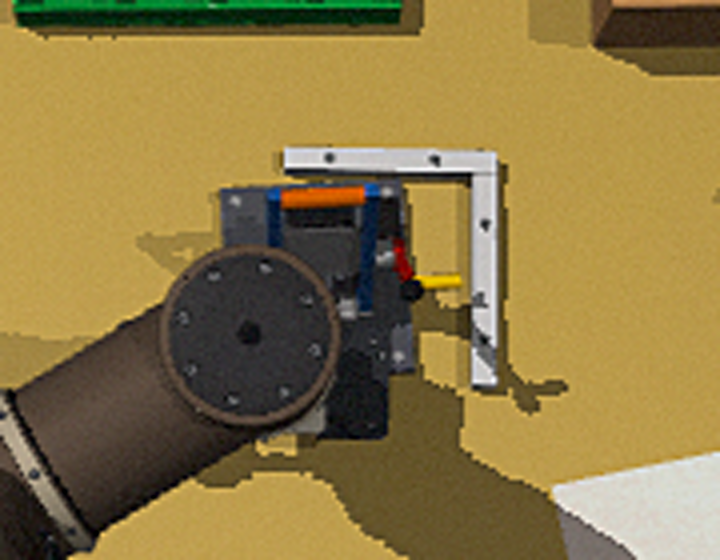

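>>> {"name": "step_arm", "arguments": {"commands": "-3 0 0.3 0 0 0; -3 0 0.3 0 0 0; -2 0 0.2 0 0 0; -1 0 0.1 0 0 0"}}

```text
t: 9.62
eef_pos: [0.532, 0.0251, 0.0269]
ee_rot: [-3.138, 0.089, 3.112]
force: [-21.1, 7.3, 11.0]
width: 0.0869
```

>>> {"name": "step_arm", "arguments": {"commands": "-1 0 0.1 0 0 0; -1 0 0.1 0 0 0"}}

```text
t: 9.88
eef_pos: [0.5323, 0.0245, 0.0264]
ee_rot: [-3.137, 0.086, 3.111]
force: [-25.5, 8.9, 15.3]
width: 0.0867
```

>>> {"name": "step_arm", "arguments": {"commands": "-1 0 0.1 0 0 0; -1 0 0.1 0 0 0"}}

```text
t: 10.12
eef_pos: [0.5326, 0.024, 0.026]
ee_rot: [-3.137, 0.084, 3.11]
force: [-31.6, 9.8, 18.5]
width: 0.0869
```

>>> {"name": "step_arm", "arguments": {"commands": "5 0 -0.5 0 0 0; 12 0 0 0 0 0; 5 0 -30 0 0 0; 5 10 -50 0 0 0; 0 20 -50 0 0 0; 0 20 -50 0 0 0; 0 20 -50 0 0 0; 0 20 -50 0 0 0"}}

```text
t: 11.12
eef_pos: [0.4894, 0.119, 0.3075]
ee_rot: [3.14, 0.101, 3.115]
force: [1.0, 0.6, 0.6]
width: 0.087
```

```bash
cat > top.py <<'E'
import sys
from h import *
p=grab_frame("top"); save(p,sys.argv[1])
a=p["frame"][140:280,260:440,::-1]; cv2.imwrite("pics/"+sys.argv[1]+"c.png",cv2.resize(a,None,fx=4,fy=4,interpolation=cv2.INTER_CUBIC))
s=get_state();print(s["t"],np.round(s["eef_pos"]*1000,1),np.round(s["ee_rot"],3),np.round(s["force"],1))
E
python3 top.py top3; python3 look.py w4
```

```text
11.175 [492.  121.3 314.8] [3.136 0.11  3.116] [3.3 3.1 9.1]
11.175 [492.  121.3 314.8] [3.136 0.11  3.116] [3.3 3.1 9.1] 0.08723635659146335
```

View pics/top3c.png

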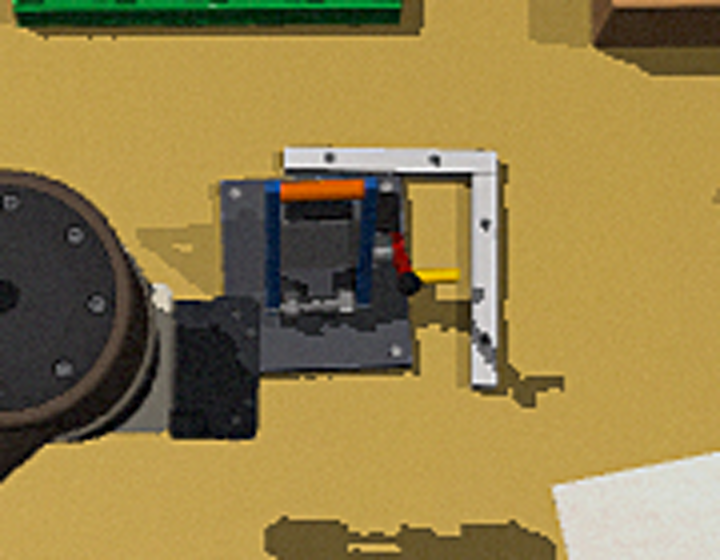

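View pics/w4.png

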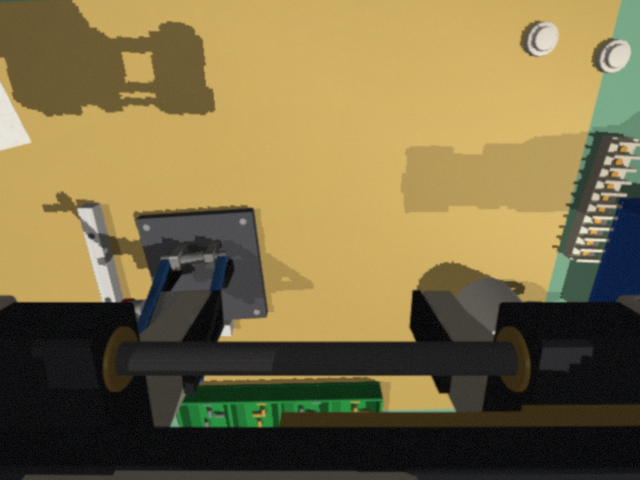

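```bash
python3 - <<'E'
from m import *
s,p=pickle.load(open("pics/w4.pkl","rb"))
P={}
im=cv2.imread("pics/w4.png"); cv2.imwrite("pics/w4c.png",cv2.resize(im[190:330,60:290],None,fx=3.4,fy=3.4,interpolation=cv2.INTER_CUBIC))
for n,px,z in [("NR",(137,214),.016),("NL",(253,208),.016),("FL",(268,316),.016)]:
    P[n]=onz(p,px,z,s)*1000; print(n,np.round(P[n],1))
a=lambda q,w:np.arctan2(*(P[w]-P[q])[[1,0]])
print("stand yaw",a("NL","FL"),a("NR","NL")-np.pi/2)
# predicted seated-on-far-rail
E
```

```text
NR [540.5 -89.3  16. ]
NL [536.8  47.8  16. ]
FL [688.1  53.7  16. ]
stand yaw 0.03884941445904307 0.026871222385953963
```

View pics/w4c.png

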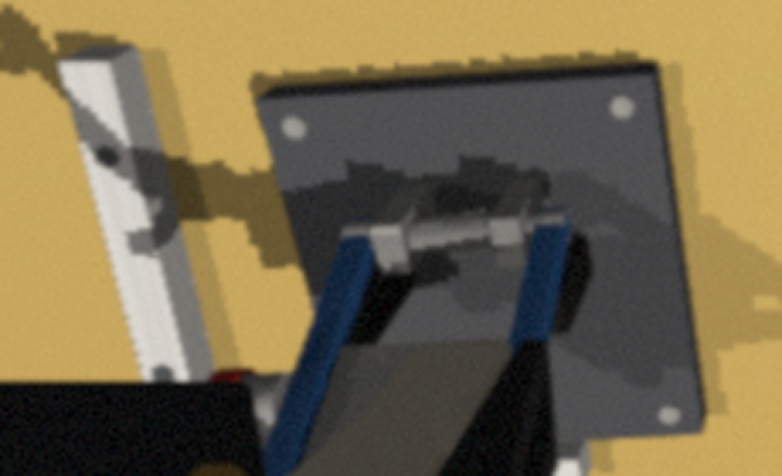

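```bash
python3 - <<'E'
from m import *
im=cv2.imread("pics/top3.png"); cv2.imwrite("pics/top3z.png",cv2.resize(im[170:240,305:390],None,fx=9,fy=8.5,interpolation=cv2.INTER_NEAREST)[:600])
E
```

```text
(no output)
```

View pics/top3z.png

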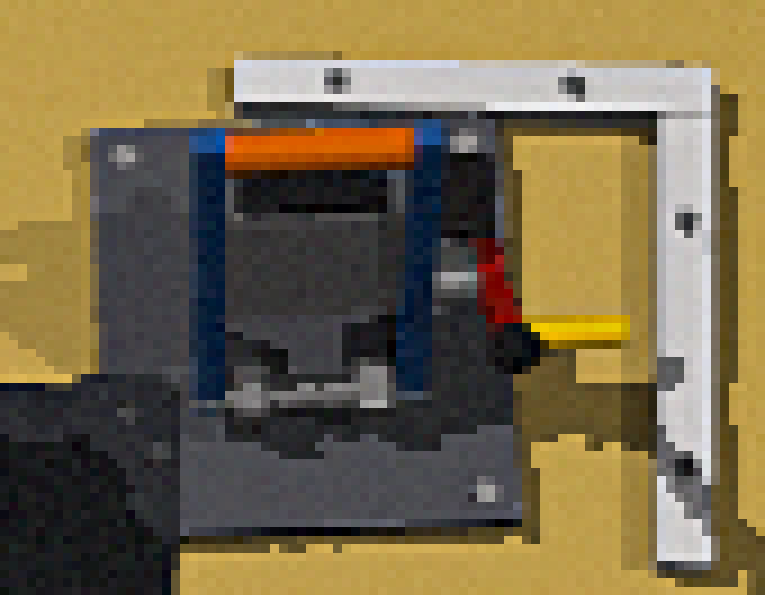

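```bash
python3 rot.py 3.1416 0.1 3.115 505 45 60
```

```text
[0.006 0.009 0.002] [3.136 0.109 3.117]
target axes
 [[-0.995  0.027  0.1  ]
 [ 0.026  1.    -0.003]
 [-0.1   -0.    -0.995]]
pos [491.9 120.9 311.8] delta now-axes [ 12.6 -77.  251.5] target-axes [ 10.1 -75.5 252.1]
```

>>> {"name": "step_arm", "arguments": {"commands": "0 -30 20 0 0 0; 0 -30 40 0 0 0; 3 -14 40 0 0 0; 3 0 40 0 0 0; 2 0 40 0 0 0; 1 0 40 0 0 0; 0 0 20 0 0 0; 0 0 0 0 0 0"}}

```text
t: 12.22
eef_pos: [0.5014, 0.0434, 0.064]
ee_rot: [-3.14, 0.096, 3.116]
force: [0.3, -0.5, 0.2]
width: 0.0872
```

```bash
python3 rot.py 3.1416 0.1 3.115 515 45 33
```

```text
[-0.002 -0.004  0.001] [-3.14   0.096  3.116]
target axes
 [[-0.995  0.027  0.1  ]
 [ 0.026  1.    -0.003]
 [-0.1   -0.    -0.995]]
pos [501.4  43.4  64. ] delta now-axes [-10.5   2.   32.2] target-axes [-10.4   2.   32.2]
```

>>> {"name": "step_arm", "arguments": {"commands": "2 1 20 0 0 0; 1 0 10 0 0 0; -6 0 0.6 0 0 0; -6 0 0.6 0 0 0; -5 0 0.5 0 0 0; -4 0 0.4 0 0 0; 0 0 0 0 0 0"}}

```text
t: 13.1
eef_pos: [0.5232, 0.0441, 0.0352]
ee_rot: [-3.141, 0.098, 3.115]
force: [0.8, 0.4, 0.1]
width: 0.087
```

>>> {"name": "step_arm", "arguments": {"commands": "-3 0 0.2 0 0 0; -3 0 0.2 0 0 0; -3 0 0.2 0 0 0; -2 0 0.1 0 0 0; 0 0 0 0 0 0"}}

```text
t: 13.72
eef_pos: [0.5319, 0.0433, 0.0348]
ee_rot: [-3.14, 0.095, 3.114]
force: [-7.5, 4.3, 4.3]
width: 0.0873
```

>>> {"name": "step_arm", "arguments": {"commands": "-2 0 0.1 0 0 0; -2 0 0.1 0 0 0; 0 0 0 0 0 0"}}

```text
t: 14.1
eef_pos: [0.5326, 0.0425, 0.0343]
ee_rot: [-3.139, 0.089, 3.112]
force: [-22.1, 10.3, 13.9]
width: 0.0868
```

```bash
python3 top.py top4; python3 - <<'E'
from h import *
p=grab_frame("side"); save(p,"side4")
a=p["frame"][130:330,210:460,::-1]; cv2.imwrite("pics/side4c.png",cv2.resize(a,None,fx=3,fy=3,interpolation=cv2.INTER_CUBIC))
print(get_state()["moment"])
E
```

```text
14.15 [532.6  42.5  34.3] [-3.139  0.089  3.112] [-21.4  10.1  14. ]
[ 3.15114351  7.57076716 -0.71489366]
```

View pics/top4c.png

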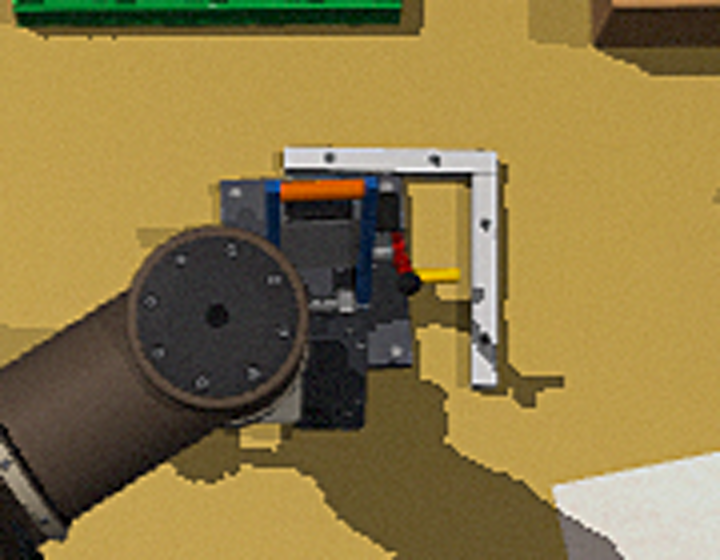

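View pics/side4c.png

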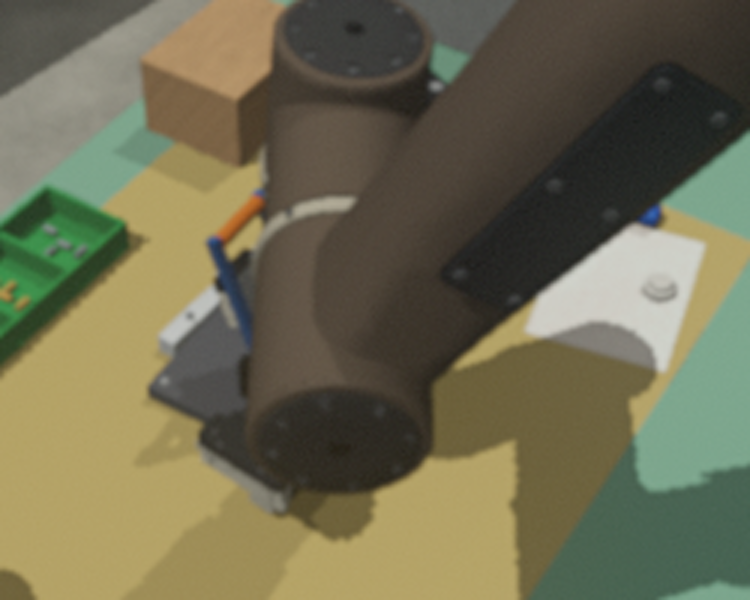

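>>> {"name": "step_arm", "arguments": {"commands": "6 0 -0.5 0 0 0; 15 0 0 0 0 0; 5 0 -30 0 0 0; 0 20 -50 0 0 0; 0 20 -50 0 0 0; 0 20 -50 0 0 0; 0 10 -40 0 0.1 0; 0 0 0 0 0 -0.175"}}

```text
t: 15.2
eef_pos: [0.4942, 0.1167, 0.2561]
ee_rot: [3.139, 0.003, -2.989]
force: [0.4, -0.0, -1.5]
width: 0.0869
```

>>> {"name": "step_arm", "arguments": {"commands": "0 0 0 0 0 -0.175; 0 0 0 0 0 -0.175; 0 0 0 0 0 -0.175; 0 0 0 0 0 -0.175; 0 0 0 0 0 -0.175; 0 0 0 0 0 -0.175; 0 0 0 0 0 -0.175; 0 0 0 0 0 -0.175"}}

```text
t: 16.2
eef_pos: [0.4918, 0.1148, 0.2522]
ee_rot: [3.14, -0.001, -1.588]
force: [-0.0, 0.1, 0.3]
width: 0.0869
```

```bash
python3 rot.py 3.1416 -0.45 -1.598 614 140 200; python3 -c "
from h import *
print(np.round(get_state()['q'],3))"; python3 top.py top5
```

```text
[-0.001  0.449  0.011] [ 3.140e+00 -1.000e-03 -1.588e+00]
target axes
 [[-0.024 -1.    -0.012]
 [-0.9    0.027 -0.435]
 [ 0.435 -0.    -0.9  ]]
pos [491.8 114.8 252.2] delta now-axes [ -27.2 -121.9   51.9] target-axes [ -48.3 -121.5   34.6]
[ 6.180e-01  7.700e-02 -3.530e-01 -1.000e-03 -1.143e+00 -6.350e-01]
16.25 [491.9 114.9 252.2] [ 3.140e+00 -1.000e-03 -1.579e+00] [-0.2 -0.1  0.7]
```

View pics/top5c.png

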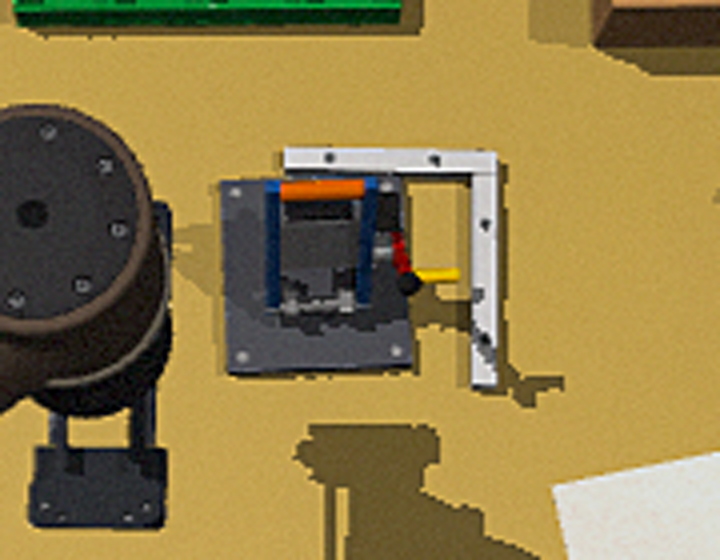

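```bash
python3 - <<'E'
from h import *
p=grab_frame("top"); s=get_state(); im=p["frame"][:,:,::-1].copy()
for X,c in [(s["eef_pos"],(0,0,255)),(s["eef_pos"]+[0,0,.1],(0,255,0)),(s["eef_pos"]+[0,0,.3],(255,0,0))]:
    u=proj(p,X)[0]; print(u); cv2.circle(im,tuple(int(v) for v in u),3,c,-1)
cv2.imwrite("pics/top6.png",im)
E
```

```text
[287.27914106 236.10594217]
[284.01328359 228.97700879]
[275.24496388 209.83811196]
```

View pics/top6.png

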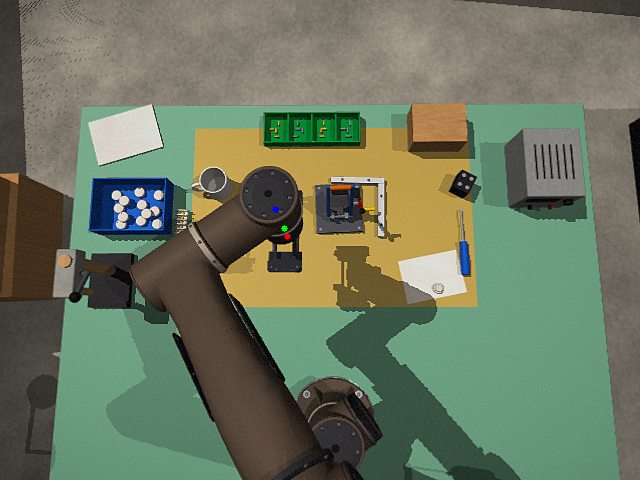

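>>> {"name": "step_arm", "arguments": {"commands": "-9 -40 0 0 0 0; -9 -41 0 0 0 0; -9 -41 0 0 0 0; 0 0 0 0 0.15 0; 0 0 0 0 0.15 0; 0 0 0 0 0.15 0; 0 0 0 0 0 0"}}

```text
t: 17.18
eef_pos: [0.6141, 0.1407, 0.2498]
ee_rot: [3.138, -0.455, -1.592]
force: [-0.0, -1.1, -0.2]
width: 0.0873
```

```bash
python3 rot.py 3.1416 -0.45 -1.598 614 100 29; python3 -c "
from h import *
print(np.round(get_state()['q'],3))"
```

```text
[ 0.001 -0.005  0.005] [ 3.138 -0.455 -1.592]
target axes
 [[-0.024 -1.    -0.012]
 [-0.9    0.027 -0.435]
 [ 0.435 -0.    -0.9  ]]
pos [614.1 140.7 249.8] delta now-axes [-60.5  -1.6 216.2] target-axes [-59.4  -1.  216.5]
[ 0.713  0.397 -0.15   0.338 -1.356 -0.864]
```

>>> {"name": "step_arm", "arguments": {"commands": "-15 0 36 0 0 0; -17 0 36 0 0 0; -17 0 36 0 0 0; -17 0 36 0 0 0; -14 0 30 0 0 0; -9 0 20 0 0 0; 0 0 0 0 0 0"}}

```text
t: 18.05
eef_pos: [0.6135, 0.1339, 0.0377]
ee_rot: [3.138, -0.451, -1.595]
force: [0.5, -0.4, 0.8]
width: 0.0868
```

```bash
python3 rot.py 3.1416 -0.45 -1.598 614 100 29; python3 -c "
from h import *
print(np.round(get_state()['q'],3))"
```

```text
[ 0.002 -0.001  0.003] [ 3.138 -0.451 -1.595]
target axes
 [[-0.024 -1.    -0.012]
 [-0.9    0.027 -0.435]
 [ 0.435 -0.    -0.9  ]]
pos [613.5 133.9  37.7] delta now-axes [26.7 -1.4 22.6] target-axes [26.7 -1.4 22.6]
[ 0.696  0.594 -0.386  0.413 -0.945 -1.025]
```

>>> {"name": "step_arm", "arguments": {"commands": "6 0 10 0 0 0; 9 0 6.4 0 0 0; 9 0 4.4 0 0 0; 9 0 4.4 0 0 0; 9 0 4.4 0 0 0; 5 0 2.4 0 0 0; 0 0 0 0 0 0"}}

```text
t: 18.92
eef_pos: [0.613, 0.0783, 0.0305]
ee_rot: [3.139, -0.45, -1.593]
force: [0.1, 0.9, -0.0]
width: 0.0872
```

```bash
python3 rot.py 3.1416 -0.45 -1.598 614 40 30; python3 look.py w5
```

```text
[-0.    -0.001  0.005] [ 3.139 -0.45  -1.593]
target axes
 [[-0.024 -1.    -0.012]
 [-0.9    0.027 -0.435]
 [ 0.435 -0.    -0.9  ]]
pos [613.   78.3  30.5] delta now-axes [34.2 -1.9 17.1] target-axes [34.2 -2.  17.1]
18.925 [613.   78.3  30.5] [ 3.139 -0.45  -1.593] [ 0.1  0.9 -0. ] 0.08720560401608819
```

View pics/w5.png

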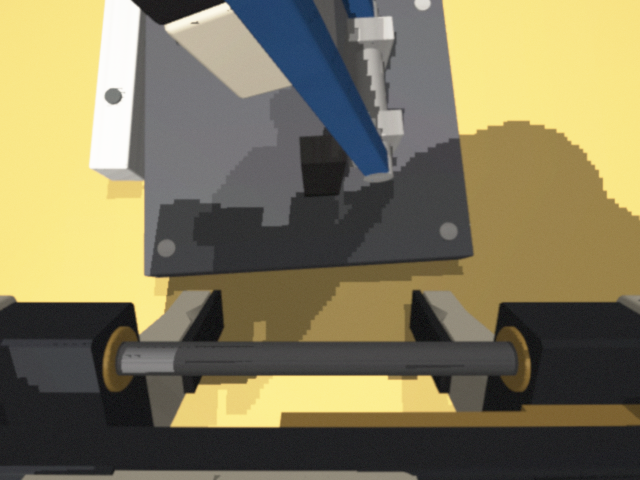

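>>> {"name": "step_arm", "arguments": {"commands": "6 0 2.8 0 0 0; 6 0 2.8 0 0 0; 6 0 2.8 0 0 0; 6 0 2.8 0 0 0; 6 0 2.8 0 0 0; 6 0 2.8 0 0 0"}}

```text
t: 19.73
eef_pos: [0.6119, 0.0385, 0.0309]
ee_rot: [3.139, -0.45, -1.592]
force: [0.8, 3.0, -2.5]
width: 0.0869
```

>>> {"name": "step_arm", "arguments": {"commands": "4 0 2 0 0 0; 4 0 2 0 0 0; 3 0 1.5 0 0 0; 0 0 0 0 0 0"}}

```text
t: 20.23
eef_pos: [0.6118, 0.0263, 0.031]
ee_rot: [3.139, -0.451, -1.592]
force: [0.5, 0.9, -0.4]
width: 0.0873
```

```bash
python3 rot.py 3.1416 -0.45 -1.598 614 20 30; python3 look.py w6; python3 top.py top7
```

```text
[-0.    -0.001  0.005] [ 3.139 -0.451 -1.592]
target axes
 [[-0.024 -1.    -0.012]
 [-0.9    0.027 -0.435]
 [ 0.435 -0.    -0.9  ]]
pos [611.8  26.3  31. ] delta now-axes [ 5.2 -2.4  3.6] target-axes [ 5.2 -2.4  3.6]
20.225 [611.8  26.3  31. ] [ 3.139 -0.451 -1.592] [ 0.5  0.9 -0.4] 0.08732688212218015
20.325 [611.7  26.4  31. ] [ 3.139 -0.451 -1.592] [0.4 1.3 0.3]
```

View pics/w6.png

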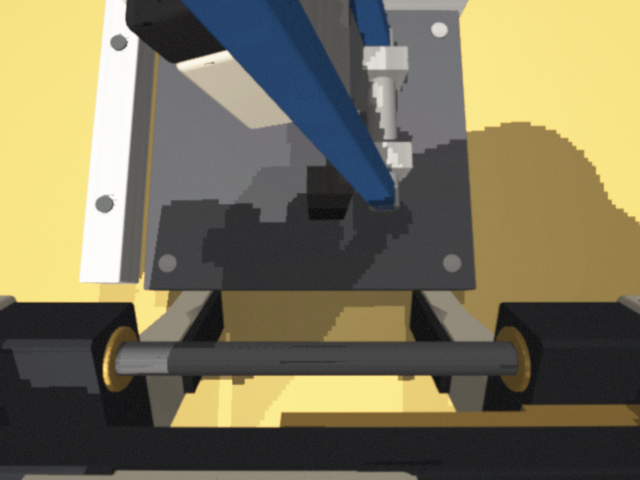

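View pics/top7c.png

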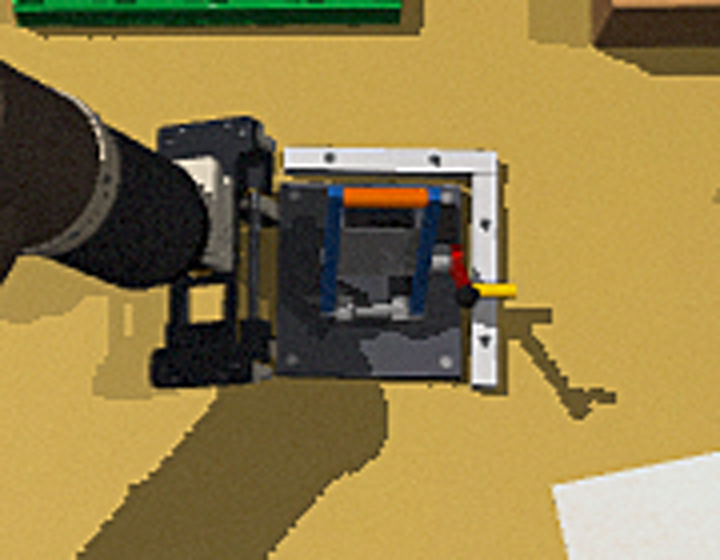

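>>> {"name": "step_arm", "arguments": {"commands": "2 0 1 0 0 0; 2 0 1 0 0 0; 2 0 1 0 0 0; 0 0 0 0 0 0"}}

```text
t: 20.82
eef_pos: [0.6119, 0.02, 0.0309]
ee_rot: [3.14, -0.45, -1.592]
force: [1.1, 3.2, -0.4]
width: 0.087
```

>>> {"name": "step_arm", "arguments": {"commands": "2 0 1 0 0 0; 2 0 1 0 0 0; 0 0 0 0 0 0"}}

```text
t: 21.2
eef_pos: [0.6125, 0.0175, 0.0309]
ee_rot: [-3.141, -0.447, -1.592]
force: [-3.7, 13.9, 3.4]
width: 0.0869
```

>>> {"name": "step_arm", "arguments": {"commands": "1.5 0 0.7 0 0 0; 1 0 0.5 0 0 0; 0 0 0 0 0 0"}}

```text
t: 21.58
eef_pos: [0.6126, 0.0172, 0.031]
ee_rot: [-3.139, -0.444, -1.592]
force: [-12.0, 27.9, 8.2]
width: 0.087
```

```bash
python3 look.py w7; python3 top.py top8
```

```text
21.575 [612.6  17.2  31. ] [-3.139 -0.444 -1.592] [-12.   27.9   8.2] 0.0870401261036757
21.675 [612.7  17.2  31. ] [-3.139 -0.445 -1.592] [-11.3  27.7   7.7]
```

View pics/w7.png

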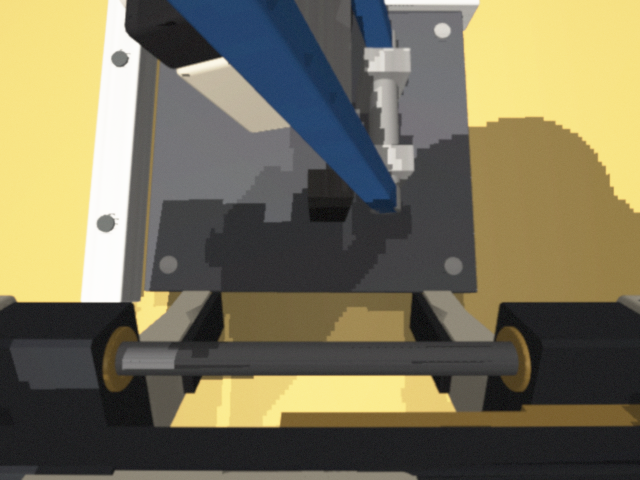

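View pics/top8c.png

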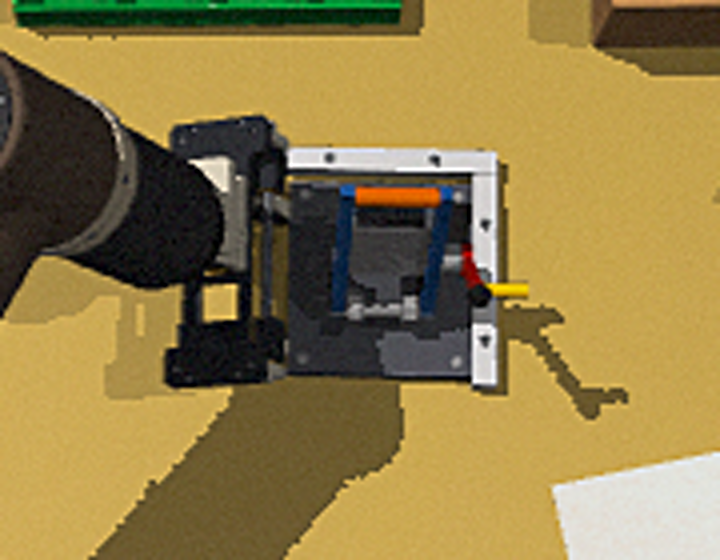

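>>> {"name": "step_arm", "arguments": {"commands": "-6 0 -3 0 0 0; -16 0 -8 0 0 0; -16 0 -8 0 0 0; 17 0 -36 0 0 0; 22 0 -46 0 0 0; 22 0 -46 0 0 0; 22 0 -46 0 -0.15 0; 0 0 -20 0 -0.15 0"}}

```text
t: 22.68
eef_pos: [0.6141, 0.0641, 0.2468]
ee_rot: [-3.139, -0.144, -1.591]
force: [0.7, -0.5, -1.2]
width: 0.0871
```

>>> {"name": "step_arm", "arguments": {"commands": "0 0 0 0 -0.15 0; 0 40 0 0 0 0.175; 0 40 0 0 0 0.175; 0 40 0 0 0 0.175; 0 20 0 0 0 0.175; 0 0 0 0 0 0.175; 0 0 0 0 0 0.175; 0 0 0 0 0 0.175"}}

```text
t: 23.68
eef_pos: [0.4792, 0.0965, 0.2435]
ee_rot: [3.141, -0.003, -2.823]
force: [-0.7, -0.2, -0.0]
width: 0.0873
```

>>> {"name": "step_arm", "arguments": {"commands": "0 0 0 0 0 0.175; 0 0 0 0 0 0.165; 0 0 0 0 -0.1 0; 0 0 0 0 0 0"}}

```text
t: 24.18
eef_pos: [0.478, 0.0959, 0.2433]
ee_rot: [-3.141, 0.097, 3.127]
force: [0.6, 0.5, 0.2]
width: 0.0869
```

```bash
python3 rot.py 3.1416 0.1 3.115 495 -8 60; python3 look.py w8
```

```text
[ 0.    -0.003  0.012] [-3.141  0.097  3.127]
target axes
 [[-0.995  0.027  0.1  ]
 [ 0.026  1.    -0.003]
 [-0.1   -0.    -0.995]]
pos [478.   95.9 243.3] delta now-axes [  -0.7 -103.5  184.3] target-axes [  -1.4 -103.4  184.3]
24.175 [478.   95.9 243.3] [-3.141  0.097  3.127] [0.6 0.5 0.2] 0.08687629022109576
```

View pics/w8.png

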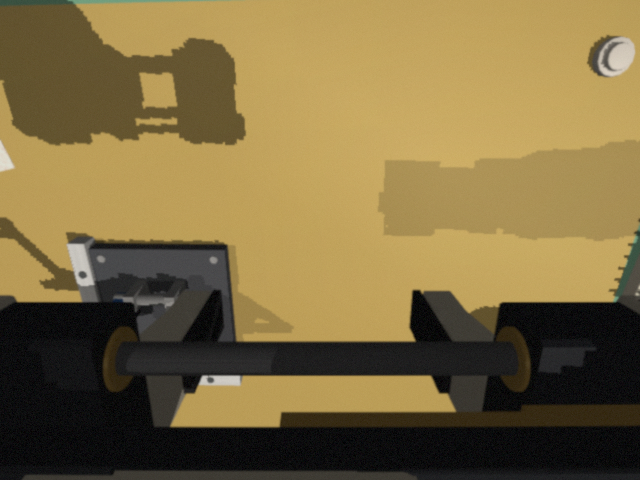

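>>> {"name": "step_arm", "arguments": {"commands": "0 -35 10 0 0 0.012; 0 -35 20 0 0 0; 0 -33 35 0 0 0; 0 0 40 0 0 0; 0 0 40 0 0 0; 0 0 34 0 0 0; 0 0 15 0 0 0; 0 0 10 0 0 0"}}

```text
t: 25.22
eef_pos: [0.4975, -0.0075, 0.0392]
ee_rot: [-3.142, 0.096, 3.113]
force: [0.8, -0.5, -0.2]
width: 0.0871
```

```bash
python3 rot.py 3.1416 0.1 3.115 525 -8 33
```

```text
[-0.    -0.004 -0.002] [-3.142  0.096  3.113]
target axes
 [[-0.995  0.027  0.1  ]
 [ 0.026  1.    -0.003]
 [-0.1   -0.    -0.995]]
pos [497.5  -7.5  39.2] delta now-axes [-26.8   0.3   8.9] target-axes [-26.8   0.2   9. ]
```

>>> {"name": "step_arm", "arguments": {"commands": "-8 0 4 0 0 0; -8 0 3 0 0 0; -6 0 0.6 0 0 0; -4 0 0.4 0 0 0; -3 0 0.3 0 0 0; 0 0 0 0 0 0"}}

```text
t: 25.98
eef_pos: [0.5268, -0.0083, 0.0351]
ee_rot: [3.141, 0.098, 3.113]
force: [-0.7, 0.8, 0.4]
width: 0.087
```

>>> {"name": "step_arm", "arguments": {"commands": "-2 0 0.2 0 0 0; -2 0 0.2 0 0 0; -2 0 0.2 0 0 0; 0 0 0 0 0 0"}}

```text
t: 26.48
eef_pos: [0.5309, -0.009, 0.0344]
ee_rot: [-3.141, 0.095, 3.112]
force: [-4.6, 1.0, 2.9]
width: 0.0868
```

>>> {"name": "step_arm", "arguments": {"commands": "-2 0 0.2 0 0 0; -2 0 0.2 0 0 0; 0 0 0 0 0 0"}}

```text
t: 26.85
eef_pos: [0.5353, -0.0091, 0.0345]
ee_rot: [-3.142, 0.096, 3.112]
force: [-6.0, 0.8, 2.6]
width: 0.0869
```

>>> {"name": "step_arm", "arguments": {"commands": "-1.5 0 0.2 0 0 0; -1.5 0 0.2 0 0 0; 0 0 0 0 0 0"}}

```text
t: 27.22
eef_pos: [0.5358, -0.0097, 0.0338]
ee_rot: [-3.141, 0.091, 3.111]
force: [-14.6, 4.6, 8.8]
width: 0.0869
```

>>> {"name": "step_arm", "arguments": {"commands": "-1.5 0 0.2 0 0 0; -1.5 0 0.2 0 0 0; 0 0 0 0 0 0"}}

```text
t: 27.6
eef_pos: [0.5361, -0.0104, 0.033]
ee_rot: [-3.14, 0.087, 3.109]
force: [-21.4, 7.8, 15.0]
width: 0.0867
```

>>> {"name": "step_arm", "arguments": {"commands": "5 0 -0.5 0 0 0; 15 0 -1 0 0 0; 10 0 -20 0 0 0; 0 0 -50 0 0 0; 0 0 -50 0 0 0; 0 0 -50 0 0 0; 0 -35 -50 0 0.1 0; 0 -35 -50 0 0 0", "jaw": 0}}

```text
t: 28.6
eef_pos: [0.4899, -0.0777, 0.3043]
ee_rot: [3.14, -0.001, 3.115]
force: [3.0, -0.3, 0.4]
width: 0.0126
```

>>> {"name": "step_arm", "arguments": {"commands": "0 -30 -30 0 0 0; 0 -30 0 0 0 0; 0 0 0 0 0 0"}}

```text
t: 28.98
eef_pos: [0.4875, -0.1388, 0.3325]
ee_rot: [3.141, -0.0, 3.111]
force: [0.6, -0.8, -0.3]
width: 0.0004
```

```bash
python3 look.py w9; python3 top.py top9; python3 - <<'E'
from m import *
im=cv2.imread("pics/w9.png"); print(im.shape)
E
```

```text
28.975 [ 487.5 -138.8  332.5] [ 3.141 -0.     3.111] [ 0.6 -0.8 -0.3] 0.0004408126773819176
29.075 [ 487.5 -137.5  332. ] [ 3.141e+00 -1.000e-03  3.112e+00] [-0.6  0.9  0.1]
(480, 640, 3)
```

View pics/w9.png

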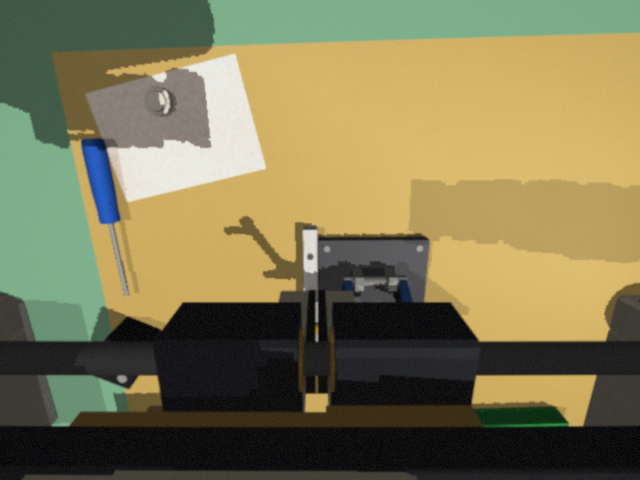

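View pics/top9c.png

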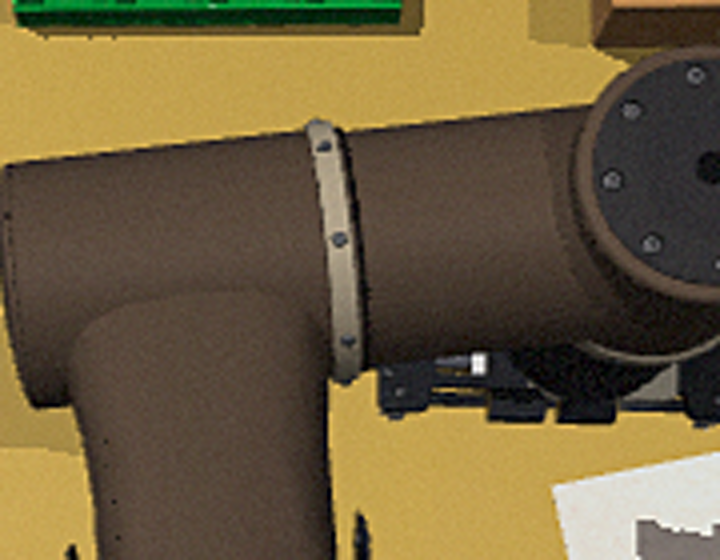

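```bash
cat > side.py <<'E'
import sys
from h import *
p=grab_frame("side"); save(p,sys.argv[1])
a=p["frame"][130:310,220:440,::-1]; cv2.imwrite("pics/"+sys.argv[1]+"c.png",cv2.resize(a,None,fx=3.3,fy=3.3,interpolation=cv2.INTER_CUBIC))
s=get_state(); print(s["t"],np.round(s["eef_pos"]*1000,1),np.round(s["force"],1))
E
python3 side.py side9; python3 rot.py 3.1416 0 3.115 540 -154 215
```

```text
29.125 [ 487.6 -137.2  332. ] [-0.6 -0.5 -0.6]
[ 0.001 -0.002 -0.002] [ 3.141e+00 -2.000e-03  3.113e+00]
target axes
 [[-1.     0.027 -0.   ]
 [ 0.027  1.    -0.   ]
 [-0.    -0.    -1.   ]]
pos [ 487.6 -137.2  332. ] delta now-axes [-53.1 -15.4 116.9] target-axes [-52.9 -15.4 117. ]
```

View pics/side9c.png

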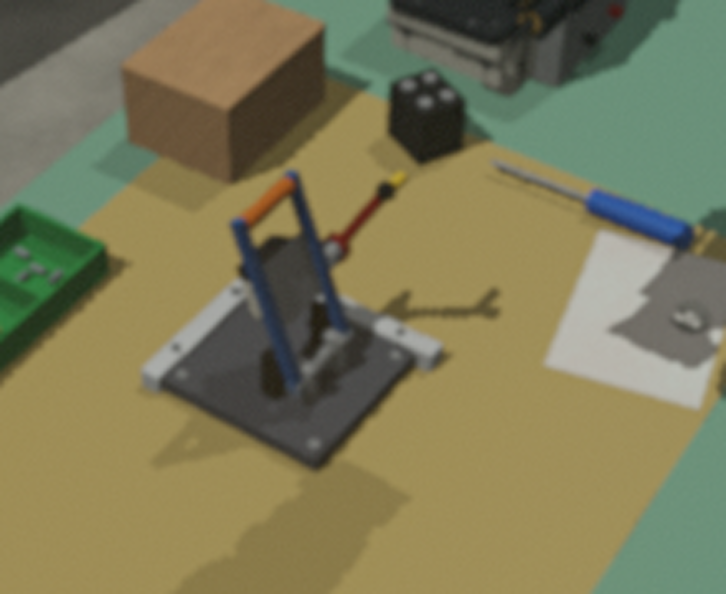

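```bash
cat > ov.py <<'E'
import sys
from h import *
# overlay the seated model on a saved side/top view
name,view=sys.argv[1:3]; p=grab_frame(view); im=p["frame"][:,:,::-1].copy()
C=np.array([695,-141.6]); ps=-.027
def W(x,y,z):
    c,s_=np.cos(ps),np.sin(ps); x,y=x-75,y+70; return [(C[0]+c*x-s_*y)/1000,(C[1]+s_*x+c*y)/1000,z/1000]
u0,v0,w,hh,k=(240,130,200,170,3.5) if view=="side" else (280,150,140,110,5)
im=cv2.resize(im[v0:v0+hh,u0:u0+w],None,fx=k,fy=k,interpolation=cv2.INTER_CUBIC)
for q in [(75,-70,16),(75,70,16),(-75,-70,16),(-75,70,16),(-42,-59,171),(-42,-89,171),(20,28,175),(20,-28,175)]:
    u=proj(p,W(*q))[0]; cv2.circle(im,(int((u[0]-u0+.5)*k),int((u[1]-v0+.5)*k)),2,(0,255,0),-1); print(q,np.round(W(*q),4),u.round(1))
cv2.imwrite("pics/%s.png"%name,im[:600,:800])
E
python3 ov.py ov1 side
```

```text
(75, -70, 16) [ 0.695  -0.1416  0.016 ] [299.9 214. ]
(75, 70, 16) [ 0.6988 -0.0017  0.016 ] [268.4 243.9]
(-75, -70, 16) [ 0.5451 -0.1376  0.016 ] [345.3 236.3]
(-75, 70, 16) [0.5488 0.0024 0.016 ] [315.3 269. ]
(-42, -59, 171) [ 0.5783 -0.1274  0.171 ] [334.6 189.3]
(-42, -89, 171) [ 0.5775 -0.1574  0.171 ] [341.2 183. ]
(20, 28, 175) [ 0.6427 -0.0422  0.175 ] [293.1 197.6]
(20, -28, 175) [ 0.6412 -0.0981  0.175 ] [306.7 185.3]
```

View pics/ov1.png

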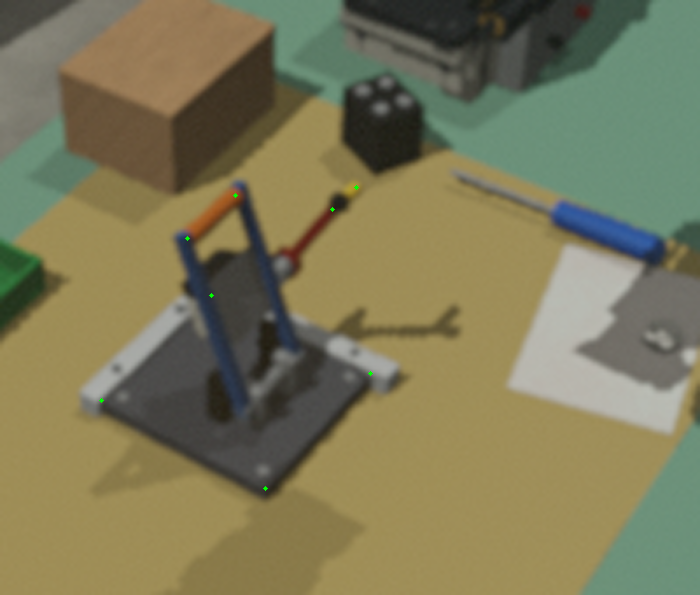

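>>> {"name": "step_arm", "arguments": {"commands": "-15 -8 30 0 0 0; -20 -8 35 0 0 0; -18 0 35 0 0 0; 0 0 25 0 0 0; 0 0 20 0 0 0; 0 0 5 0 0 0; 0 0 0 0 0 0", "jaw": 0}}

```text
t: 30.05
eef_pos: [0.5402, -0.1544, 0.1823]
ee_rot: [3.141, -0.002, 3.114]
force: [-0.5, -0.4, -0.4]
width: 0.0005
```

```bash
python3 rot.py 3.1416 0 3.115 625 -154 183; python3 look.py w10; python3 side.py side10
```

```text
[ 0.001 -0.002 -0.001] [ 3.141e+00 -2.000e-03  3.114e+00]
target axes
 [[-1.     0.027 -0.   ]
 [ 0.027  1.    -0.   ]
 [-0.    -0.    -1.   ]]
pos [ 540.2 -154.4  182.3] delta now-axes [-84.8   2.7  -0.9] target-axes [-84.8   2.7  -0.7]
30.05 [ 540.2 -154.4  182.3] [ 3.141e+00 -2.000e-03  3.114e+00] [-0.5 -0.4 -0.4] 0.00048267743100905065
30.15 [ 540.5 -154.7  183. ] [-0.3 -0.  -0.4]
```

View pics/side10c.png

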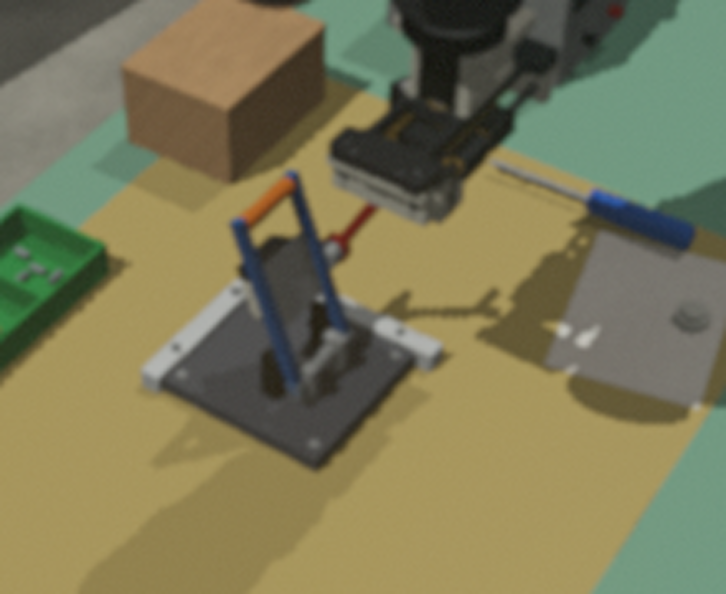

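>>> {"name": "step_arm", "arguments": {"commands": "-10 0 0 0 0 0; -10 0 0 0 0 0; -8 0 0 0 0 0; -8 0 0 0 0 0; -8 0 0 0 0 0; -8 0 0 0 0 0; -8 0 0 0 0 0; 0 0 0 0 0 0"}}

```text
t: 31.15
eef_pos: [0.6004, -0.1565, 0.1816]
ee_rot: [3.141, -0.002, 3.113]
force: [-0.1, 0.1, -0.2]
width: 0.0005
```

>>> {"name": "step_arm", "arguments": {"commands": "-6 0 0 0 0 0; -4 0 0 0 0 0; 0 0 0 0 0 0"}}

```text
t: 31.52
eef_pos: [0.6101, -0.1568, 0.1818]
ee_rot: [3.141, -0.002, 3.113]
force: [-0.5, -0.3, -0.6]
width: 0.0003
```

```bash
python3 side.py side11; python3 look.py w11
```

```text
31.575 [ 609.9 -156.8  181.8] [-0.3  0.3 -0.4]
31.575 [ 609.9 -156.8  181.8] [ 3.141e+00 -2.000e-03  3.113e+00] [-0.3  0.3 -0.4] 0.0004826373479071455
```

View pics/side11c.png

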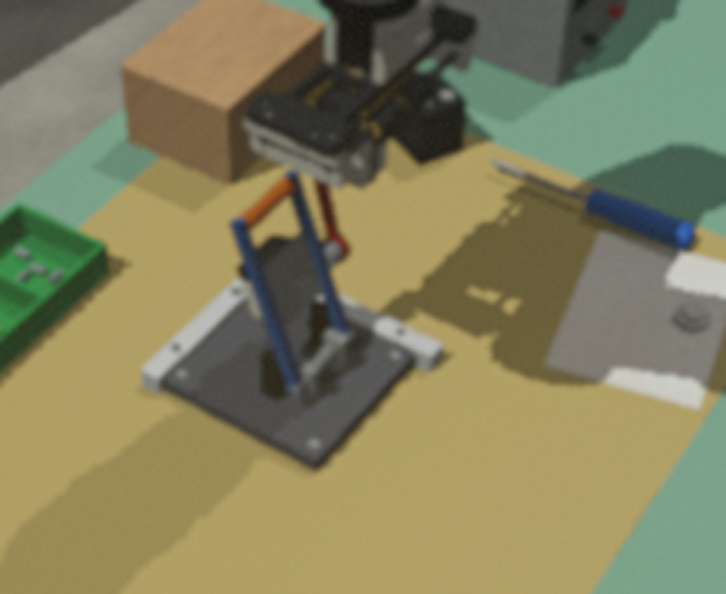

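View pics/w11.png

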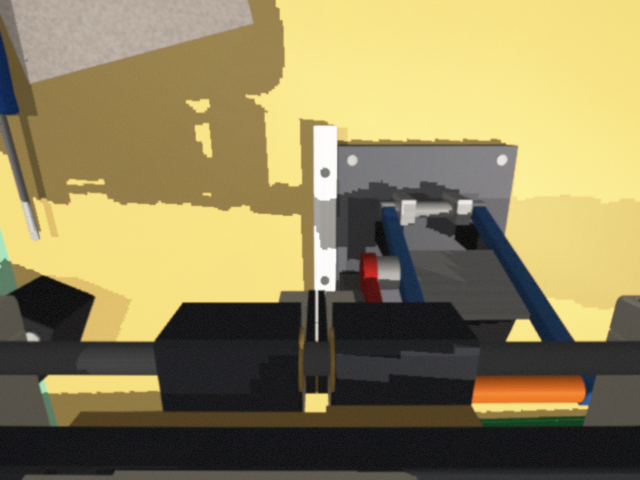

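>>> {"name": "step_arm", "arguments": {"commands": "-6 0 0 0 0 0; -6 0 0 0 0 0; -6 0 0 0 0 0; -6 0 0 0 0 0; 0 0 0 0 0 0; 0 0 0 0 0 0"}}

```text
t: 32.38
eef_pos: [0.6338, -0.1575, 0.1817]
ee_rot: [3.141, -0.002, 3.113]
force: [1.0, -0.4, 0.3]
width: 0.0003
```

```bash
python3 side.py side12; python3 look.py w12
```

```text
32.425 [ 633.7 -157.5  181.8] [0.5 1.2 0.1]
32.425 [ 633.7 -157.5  181.8] [ 3.141e+00 -2.000e-03  3.113e+00] [0.5 1.2 0.1] 5.713864519399093e-05
```

View pics/side12c.png

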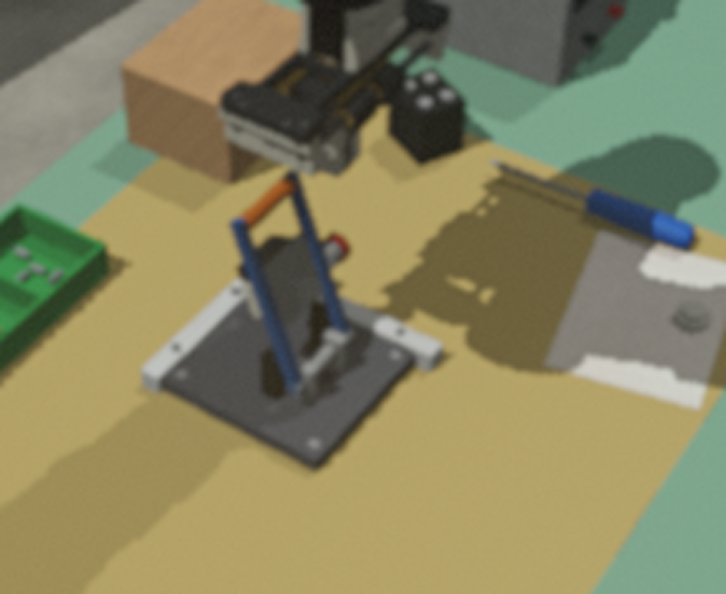

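View pics/w12.png

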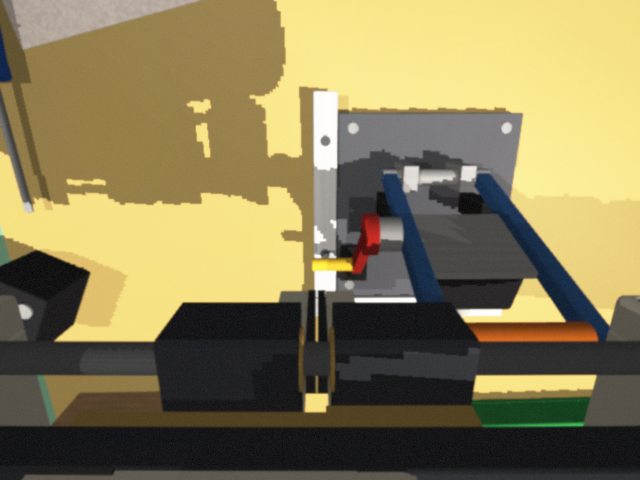

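```bash
python3 - <<'E'
from m import *
s,p=pickle.load(open("pics/w12.pkl","rb"))
C=np.array([695,-141.6]); ps=-.027
def W(x,y,z):
    c,s_=np.cos(ps),np.sin(ps); x,y=x-75,y+70; return [(C[0]+c*x-s_*y)/1000,(C[1]+s_*x+c*y)/1000,z/1000]
for k in [2.7,2.9,3.05]:
    a=k-.5; print(k,proj(p,[W(-6+75*np.sin(a),y,105+75*np.cos(a)) for y in (-59,-74,-89)],s).round(0).tolist())
print(proj(p,[W(-75,-70,16),W(-75,70,16),W(-6,-55,105)],s).round(0).tolist())
E
```

```text
2.7 [[355.0, 297.0], [334.0, 297.0], [314.0, 297.0]]
2.9 [[354.0, 279.0], [334.0, 279.0], [314.0, 279.0]]
3.05 [[353.0, 264.0], [334.0, 264.0], [314.0, 265.0]]
[[339.0, 112.0], [527.0, 112.0], [372.0, 235.0]]
```

>>> {"name": "step_arm", "arguments": {"commands": "0 0 -40 0 0 0; 0 0 -40 0 0 0; 0 20 -20 0 0 -0.175; 0 0 0 0 0 -0.175; 0 0 0 0 0 -0.175; 0 0 0 0 0 -0.175; 0 0 0 0 0 -0.175; 0 0 0 0 0 -0.175", "jaw": 60}}

```text
t: 33.48
eef_pos: [0.6345, -0.1376, 0.282]
ee_rot: [3.14, -0.0, -2.114]
force: [-0.5, 0.2, 0.6]
width: 0.0601
```

>>> {"name": "step_arm", "arguments": {"commands": "0 0 0 0 0 -0.175; 0 0 0 0 0 -0.175; 0 0 0 0 0 -0.17; 0 0 0 0 0 0"}}

```text
t: 33.98
eef_pos: [0.6345, -0.1376, 0.2819]
ee_rot: [3.14, 0.001, -1.601]
force: [-0.3, -0.0, -1.0]
width: 0.0599
```

```bash
python3 rot.py 3.1416 0 -1.598 642 -70 230; python3 look.py w13; python3 ov.py ov2 side
```

```text
[ 0.002  0.001 -0.003] [ 3.140e+00  1.000e-03 -1.601e+00]
target axes
 [[-0.027 -1.     0.   ]
 [-1.     0.027 -0.   ]
 [ 0.    -0.    -1.   ]]
pos [ 634.5 -137.6  281.9] delta now-axes [-67.8  -5.6  52. ] target-axes [-67.8  -5.7  51.9]
33.975 [ 634.5 -137.6  281.9] [ 3.140e+00  1.000e-03 -1.601e+00] [-0.3 -0.  -1. ] 0.05986586871215131
(75, -70, 16) [ 0.695  -0.1416  0.016 ] [299.9 214. ]
(75, 70, 16) [ 0.6988 -0.0017  0.016 ] [268.4 243.9]
(-75, -70, 16) [ 0.5451 -0.1376  0.016 ] [345.3 236.3]
(-75, 70, 16) [0.5488 0.0024 0.016 ] [315.3 269. ]
(-42, -59, 171) [ 0.5783 -0.1274  0.171 ] [334.6 189.3]
(-42, -89, 171) [ 0.5775 -0.1574  0.171 ] [341.2 183. ]
(20, 28, 175) [ 0.6427 -0.0422  0.175 ] [293.1 197.6]
(20, -28, 175) [ 0.6412 -0.0981  0.175 ] [306.7 185.3]
```

View pics/w13.png

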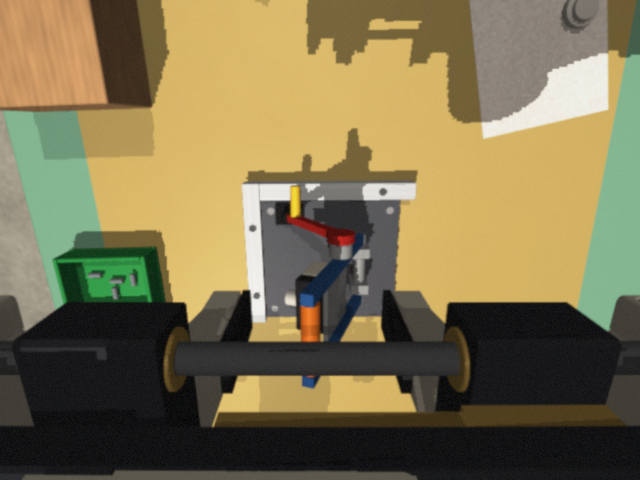

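View pics/ov2.png

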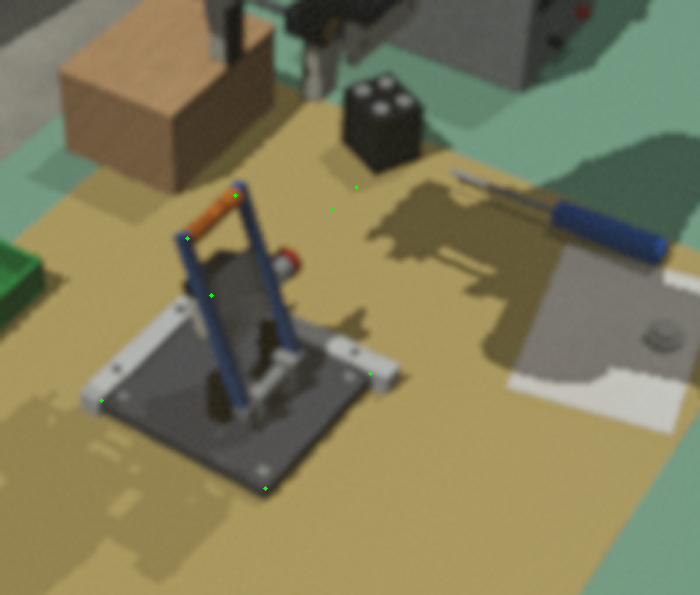

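>>> {"name": "step_arm", "arguments": {"commands": "-23 -2 10 0 0 0; -23 -2 15 0 0 0; -22 -2 15 0 0 0; 0 0 12 0 0 0; 0 0 0 0 0 0"}}

```text
t: 34.7
eef_pos: [0.6419, -0.0692, 0.2281]
ee_rot: [3.137, 0.0, -1.599]
force: [-0.3, -0.7, 0.7]
width: 0.0601
```

```bash
python3 rot.py 3.1416 0 -1.598 642 -70 181; python3 look.py w14; python3 - <<'E'
from m import *
C=np.array([695,-141.6]); ps=-.027
def W(x,y,z):
    c,s_=np.cos(ps),np.sin(ps); x,y=x-75,y+70; return [(C[0]+c*x-s_*y)/1000,(C[1]+s_*x+c*y)/1000,z/1000]
for n in ("w13","w14"):
    s,p=pickle.load(open("pics/%s.pkl"%n,"rb"))
    print(n,proj(p,[W(20,-28,175),W(20,28,175)],s).round(0).tolist())
E
```

```text
[ 0.005  0.    -0.001] [ 3.137  0.    -1.599]
target axes
 [[-0.027 -1.     0.   ]
 [-1.     0.027 -0.   ]
 [ 0.    -0.    -1.   ]]
pos [641.9 -69.2 228.1] delta now-axes [ 0.9 -0.4 47.1] target-axes [ 0.8 -0.1 47.1]
34.7 [641.9 -69.2 228.1] [ 3.137  0.    -1.599] [-0.3 -0.7  0.7] 0.06011419826379602
w13 [[309.0, 305.0], [310.0, 373.0]]
w14 [[317.0, 232.0], [317.0, 329.0]]
```

View pics/w14.png

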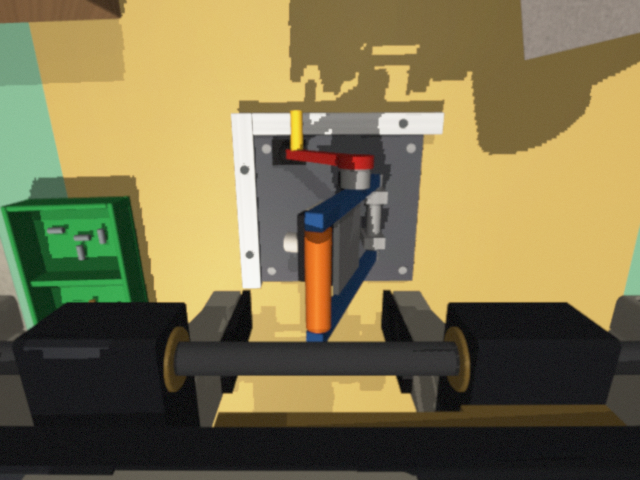

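>>> {"name": "step_arm", "arguments": {"commands": "0 0 15 0 0 0; 0 0 15 0 0 0; 0 0 12 0 0 0; 0 0 5 0 0 0; 0 0 0 0 0 0"}}

```text
t: 35.38
eef_pos: [0.6423, -0.0699, 0.1824]
ee_rot: [3.139, 0.0, -1.6]
force: [0.3, -0.4, -0.3]
width: 0.06
```

>>> {"name": "step_arm", "arguments": {"commands": "0 0 0 0 0 0; 0 0 0 0 0 0; 0 0 0 0 0 0; 0 0 0 0 0 0; 0 0 0 0 0 0; 0 0 0 0 0 0", "jaw": 0, "grip_force": 5}}

```text
t: 36.12
eef_pos: [0.6416, -0.0698, 0.1827]
ee_rot: [3.138, 0.001, -1.6]
force: [-2.9, 1.8, 1.7]
width: 0.0134
```

```bash
python3 rot.py 3.1416 0 -1.598 642 -70 181; python3 look.py w15
```

```text
[ 0.004  0.001 -0.002] [ 3.138e+00  1.000e-03 -1.600e+00]
target axes
 [[-0.027 -1.     0.   ]
 [-1.     0.027 -0.   ]
 [ 0.    -0.    -1.   ]]
pos [641.6 -69.8 182.7] delta now-axes [ 0.2 -0.4  1.7] target-axes [ 0.2 -0.4  1.7]
36.125 [641.6 -69.8 182.7] [ 3.138e+00  1.000e-03 -1.600e+00] [-2.9  1.8  1.7] 0.013442790567528506
```

View pics/w15.png

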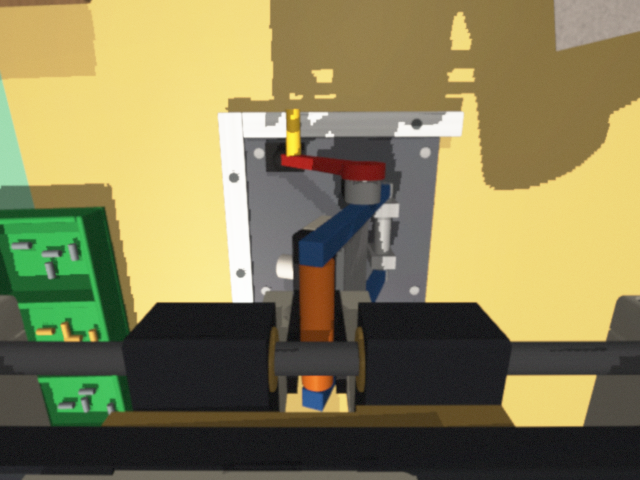

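>>> {"name": "step_arm", "arguments": {"commands": "0 3 -0.9 0 0 0; 0 4 -1.2 0 0 0; 0 4 -1.2 0 0 0; 0 4 -1.1 0 0 0; 0 5 -1.1 0 0 0; 0 5 -1 0 0 0; 0 0 0 0 0 0"}}

```text
t: 37.05
eef_pos: [0.617, -0.069, 0.1895]
ee_rot: [3.139, 0.001, -1.6]
force: [-0.3, -0.4, -7.0]
width: 0.0134
```

>>> {"name": "step_arm", "arguments": {"commands": "0 5 -0.8 0 0 0; 0 5 -0.6 0 0 0; 0 5 -0.4 0 0 0; 0 5 -0.2 0 0 0; 0 0 0 0 0 0"}}

```text
t: 37.67
eef_pos: [0.5972, -0.0684, 0.1917]
ee_rot: [3.14, 0.001, -1.6]
force: [0.2, -0.4, -6.8]
width: 0.0137
```

```bash
python3 rot.py 3.1416 0 -1.598 592 -68 190; python3 look.py w16; python3 ov.py ov3 side; python3 side.py side13
```

```text
[ 0.002  0.001 -0.002] [ 3.14e+00  1.00e-03 -1.60e+00]
target axes
 [[-0.027 -1.     0.   ]
 [-1.     0.027 -0.   ]
 [ 0.    -0.    -1.   ]]
pos [597.2 -68.4 191.7] delta now-axes [-0.2  5.2  1.7] target-axes [-0.2  5.2  1.7]
37.675 [597.2 -68.4 191.7] [ 3.14e+00  1.00e-03 -1.60e+00] [ 0.2 -0.4 -6.8] 0.013683578874161972
(75, -70, 16) [ 0.695  -0.1416  0.016 ] [299.9 214. ]
(75, 70, 16) [ 0.6988 -0.0017  0.016 ] [268.4 243.9]
(-75, -70, 16) [ 0.5451 -0.1376  0.016 ] [345.3 236.3]
(-75, 70, 16) [0.5488 0.0024 0.016 ] [315.3 269. ]
(-42, -59, 171) [ 0.5783 -0.1274  0.171 ] [334.6 189.3]
(-42, -89, 171) [ 0.5775 -0.1574  0.171 ] [341.2 183. ]
(20, 28, 175) [ 0.6427 -0.0422  0.175 ] [293.1 197.6]
(20, -28, 175) [ 0.6412 -0.0981  0.175 ] [306.7 185.3]
37.825 [597.6 -68.4 191.5] [ 1.  -0.5 -6.2]
```

View pics/w16.png

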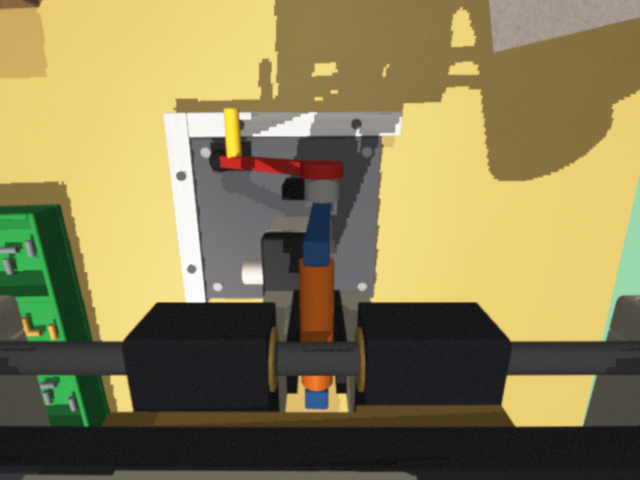

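View pics/ov3.png

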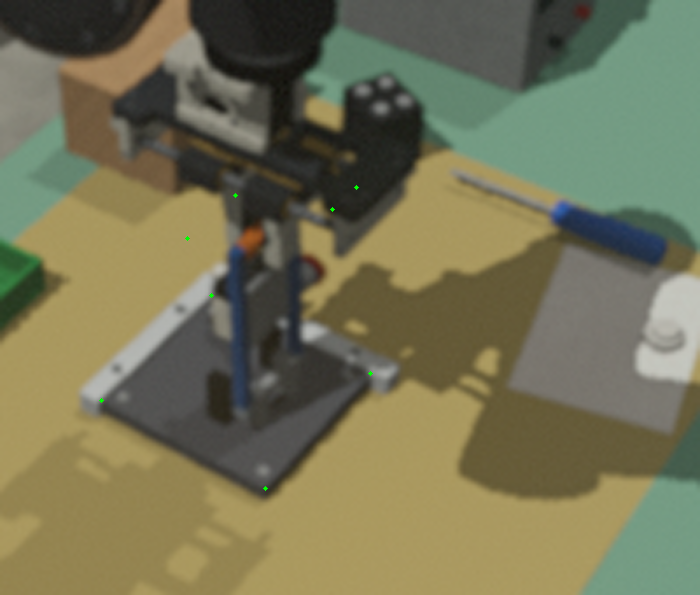

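>>> {"name": "step_arm", "arguments": {"commands": "0 0 1 0 0 0; 0 2 0.8 0 0 0; 0 3 0 0 0 0; 0 0 0 0 0 0"}}

```text
t: 38.33
eef_pos: [0.5932, -0.0683, 0.1912]
ee_rot: [-3.141, 0.001, -1.599]
force: [0.6, 0.4, 5.7]
width: 0.0137
```

```bash
python3 look.py w17
```

```text
38.325 [593.2 -68.3 191.2] [-3.141e+00  1.000e-03 -1.599e+00] [0.6 0.4 5.7] 0.013740105233423157
```

>>> {"name": "step_arm", "arguments": {"commands": "0 1.3 -0.2 0 0 0; 0 0 0 0 0 0; 0 0 0 0 0 0; 0 0 0 0 0 0", "grip_force": 10}}

```text
t: 38.88
eef_pos: [0.5919, -0.0682, 0.1912]
ee_rot: [-3.141, 0.001, -1.6]
force: [0.5, -0.3, 5.1]
width: 0.0139
```

```bash
python3 look.py w18; python3 ov.py ov4 side; python3 - <<'E'
from m import *
C=np.array([695,-141.6]); ps=-.027
def W(x,y,z):
    c,s_=np.cos(ps),np.sin(ps); x,y=x-75,y+70; return [(C[0]+c*x-s_*y)/1000,(C[1]+s_*x+c*y)/1000,z/1000]
s,p=pickle.load(open("pics/w18.pkl","rb"))
im=cv2.imread("pics/w18.png")
for q in [(75,-70,16),(75,70,16),(-75,-70,16),(-75,70,16),(-30,-28,184),(-30,-55,109)]:
    u=proj(p,W(*q),s)[0]; print(q,u.round()); cv2.circle(im,(int(u[0]),int(u[1])),2,(0,255,0),-1)
a=2.55-.35
u=proj(p,W(-30+75*np.sin(a),-74,109+75*np.cos(a)),s)[0]; print("tab",u); cv2.circle(im,(int(u[0]),int(u[1])),2,(255,0,255),-1)
cv2.imwrite("pics/w18o.png",im)
print(W(-30,0,184))
E
```

```text
38.875 [591.9 -68.2 191.2] [-3.141e+00  1.000e-03 -1.600e+00] [ 0.5 -0.3  5.1] 0.013866706442099783
(75, -70, 16) [ 0.695  -0.1416  0.016 ] [299.9 214. ]
(75, 70, 16) [ 0.6988 -0.0017  0.016 ] [268.4 243.9]
(-75, -70, 16) [ 0.5451 -0.1376  0.016 ] [345.3 236.3]
(-75, 70, 16) [0.5488 0.0024 0.016 ] [315.3 269. ]
(-42, -59, 171) [ 0.5783 -0.1274  0.171 ] [334.6 189.3]
(-42, -89, 171) [ 0.5775 -0.1574  0.171 ] [341.2 183. ]
(20, 28, 175) [ 0.6427 -0.0422  0.175 ] [293.1 197.6]
(20, -28, 175) [ 0.6412 -0.0981  0.175 ] [306.7 185.3]
(75, -70, 16) [183. 138.]
(75, 70, 16) [200. 300.]
(-75, -70, 16) [375. 138.]
(-75, 70, 16) [368. 300.]
(-30, -28, 184) [317. 265.]
(-30, -55, 109) [317. 172.]
tab [224.91905705 134.6292964 ]
[np.float64(0.5919280405483722), np.float64(-0.06879085788994634), 0.184]
```

View pics/w18o.png

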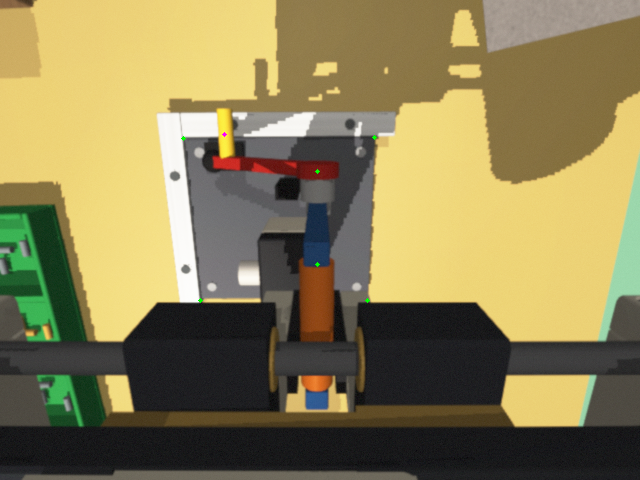

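View pics/ov4.png

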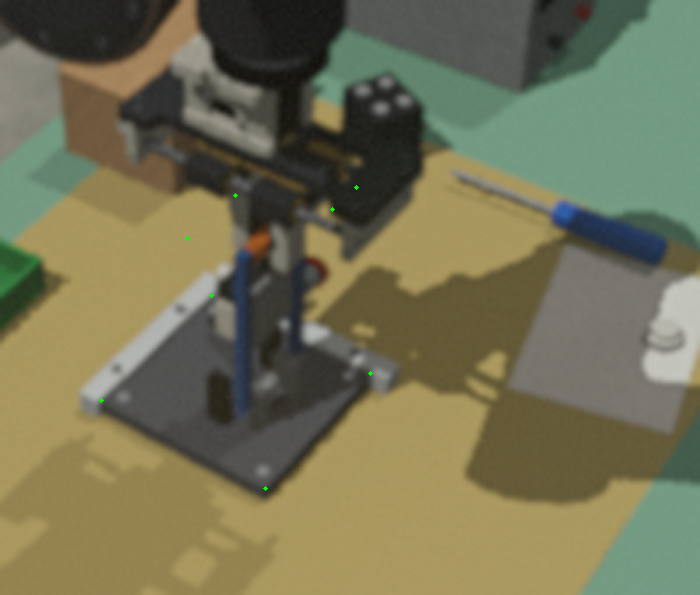

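```bash
python3 -c "
from h import *
job_done(); s=get_state(); print(s['t'],s['force'],s['width'],s['eef_pos'])"
```

```text
the job is handed in; nothing more can be done
the job is handed in; nothing more can be done
```

The stand is seated in the fence corner, the kickstand is fully down, and the gripper is holding the frame upright by the orange bar. I handed the job in at about 39 s.

**Seating:** The first two pushes from behind jammed with the plate slightly crooked. I squared it against the right rail with a two-finger push from the left, then slid it forward into the far rail. The push force was about 21–28 N at each rail, peaking near 32 N during the first jammed push.

**Kickstand:** I pushed the tab over centre and it dropped by itself while the frame still leaned back. The wrist picture put the tab where a fully down kickstand (3.05 rad) should be.

**Raising:** I gripped the bar and brought it back along its arc. On the way up the tool pulled upward by about 7 N, close to the stand's weight. I lowered it, and it ended pressing down about 5 N.

**Last checks:**
- The visible plate corners in the side and wrist views matched the seated position to within a few pixels. In an earlier wrist view one near corner was off by about 6 pixels (roughly 3 mm), which I put down to calibration.
- The bar was within about 1 mm of its upright position.
- The jaws closed to 13.9 mm on the 14 mm bar, at 10 N grip.
- I did not touch the mug, screwdriver, block, strip or knobs. I did not measure their positions again at the end.

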